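# Fetch the paddle mould from behind the upright tools

### The job

The paddle-shaped mould lying at the back of the rack is to be carved, but three upright wooden tools stand in front of it. First stand all three on the side board, then lay the paddle mould with its cavity up and lengthwise on the carving block, its broad part in the middle of the block, and only then stand each tool back on the very spot on the rack where it stood at the start. Keep the tools upright throughout and leave the gouge, the glue bottle and the tin as they are.

Things in the scene. Friction and masses are not known exactly. Their poses are not given: they have to be found in the camera images.
- rack: Fixed grey board 190 (x) x 270 (y) mm, top 18 mm above the bench, +x away from the robot, z up; origin at bench level, board from x = -83 to +107. Wooden fence on its far edge, 32 mm above the board, inner face x = +91. Three flush round cork spots, 62 mm wide, at x = -37, y = -70, 0, +70: one tool starts on each (within 5 mm), which one varies. Paddle mould behind them near x = +30.
- side_board: Fixed plain plywood board on the bench, the side area: 260 (its x) x 130 (its y) mm, 12 mm thick. Origin in the centre of its underside, at bench level. To the left or the right of the rack, opposite the carving block.
- carving_block: Fixed dark wooden block, 240 (its x, lengthwise) x 110 (its y) mm, 45 mm high, with a flush dark rubber patch in the middle of its top. Origin in the centre of its underside, at bench level.
- mallet: Loose small carver's mallet standing on its head, handle up: round head 52 mm across at the foot, 58 mm at 30 mm height, 70 mm high; above it a straight round dark handle 25 mm thick up to 140 mm. About 250 g. Origin in the centre of its foot, z up.
- stamp: Loose square wooden press stamp: square foot 52 x 52 mm (sides along its x and y), 45 mm high; above it a straight round handle 27 mm thick up to 125 mm (flaring to 40 mm in its lowest 11 mm). About 220 g. Origin in the centre of its foot, z up. At the start its sides lie within about 0.1 rad of the rack's.
- form: Loose stout round turned form, no slender handle: 56 mm across at the foot, tapering to 44 mm at 70 mm height, then straight, 44 mm thick, up to its flat top at 120 mm. About 240 g. Origin in the centre of its foot, z up.
- paddle: Loose wooden paddle mould, lying flat, cavity up: broad block 130 (x) x 56 (y) x 30 mm high, round cavity 42 mm wide, 14 deep in its top; flat handle 26 mm wide, 4 to 26 mm above the underside, along -x, ending 145 mm from the origin. 250 g. Origin: centre of the broad block's underside, z up. Starts across the rack, handle to the left (+y), some 12 mm behind the tools.
- gouge: Bystander, loose: carving gouge about 190 mm long, lying on the bench in front of the rack (on the robot's side). Origin near its middle. Not to be disturbed.
- glue: Bystander, loose: white bottle 44 mm across, 120 mm high, orange cap, standing on the bench to the right of the rack. Origin in the centre of its foot. Not to be disturbed.
- tin: Bystander, loose: flat metal tin 48 mm across, 40 mm high, standing on the bench to the left of the rack. Origin in the centre of its foot. Not to be disturbed.

How it is judged:
By the outcome, as a careful person would: the job done as asked, in the order asked, and still so for the second after the job is handed in, with the robot touching nothing.
It also fails if it takes over 141 s, if anything falls off the work surface, if the arm or the gripper's body presses on something with over 40 N, if the wrist force passes 120 N, or if a joint passes its speed limit or range.

### The arm

A 6-joint arm with a two-finger parallel gripper is mounted at the origin on the work surface. World frame = base frame: x ahead of the robot, y to its left, z up, the work surface at z = 0. Lengths are in m, angles in degrees, forces in N, time in s.
With the tool pointing down it reaches from about 0.35 to 0.85 m from the base axis. Payload 8.1 kg.
Tool frame: the origin (TCP) lies on the centre line of the jaws, within the pads' length; the fingertips stand r.nose_length ahead of it and the grasp point (between the pads) lies 11 mm behind it (r.nose_length is the distance from the TCP to the fingertips, in m); x points along the fingers, z is the direction in which the jaws open and shut, and the axes are right-handed (so a half turn about x gives the same grasp; the last joint's range is limited). The gripper opens to 85 mm and grips with 20 to 120 N. Pads are 22 mm wide; open, the fingers measure 114 mm over their backs; the gripper's body (76 mm by 85 mm) begins 54 mm behind the grasp point. The pads swing forward as they close: fully open they stand 13 mm farther back than shut.
Start: joints at [64.492, 7.471, 85.268, -0, 87.261, -4.893], TCP at [0.211, 0.562, 0.239] pointing down, gripper open.
Joint ranges: [-169.43, 169.43], [-51.17, 129.36], [1.28, 143.12], [-76.62, 256.62], [0, 156.53], [-152.29, 152.29]. Speed limits (degrees/s): [136.94, 136.94, 159.86, 180, 180, 180].

### API

Orientations are given as a 3x3 rotation matrix whose columns are the frame's x, y, z axes.
In Python, from bench import r gives the robot as it stands. The module is installed in compiled form; this text tells all that it offers.
- The arm moves only by the shell command python3 -m jog 'ROWS' [FORCE]. ROWS is JSON, a list of rows, each an object with "fingers": the opening, from 0 (shut) to 1 (fully open); "xyz": the shift along the world's x, y, z in m, a list of three; "turn": the turn about the world's z in degrees. A call has 1 to 12 rows; each row shifts and turns the commanded pose from where the row before left it; what a row does not reach is not made up. A row lasts 1/8 s, in which the tool goes at most 62.5 mm and 10.7 degrees, less where a joint would pass 70% of its speed; a pose out of reach is approached as far as the arm can. A call is refused whole if a number of a shift passes 0.0625 or a number of a turn 10.7, either way. A call with a gripper value outside its range is refused whole. The fingers move at their own pace and stop on an object; FORCE is the grip in N (left out, the last holds). Time passes only in rows, so rows that do not move let the fingers close. It gives the time, the measured TCP pose, the force and the opening at its end, in the units of the state.
- r.observe(): the state, without advancing time (a new reading comes with each control period).
- r.read_camera(name): name is "scene" or "top" or "wrist"; returns a dict with "image" (480x640x3 uint8, red, green, blue), "intrinsics" (3x3 intrinsics, pixels), "world_from_camera" (4x4, takes a point from camera to world coordinates). Camera axes: x right, y down, z forward; pixel columns grow to the right and rows downward; lengths in m; the calibration is good to about 2 mm. A picture is of the moment at which its call begins. There is no depth.
- r.hand_in(): hands the job in, once; it reports no verdict.
The state is a dict: "time_s": time; "joint_pos": joint angles; "dq": joint speeds; "tau": joint torques, N m; "ee_pos": TCP position; "tool_rot": TCP orientation; "wrist_force": force on the tool from outside, world axes, zero at the start; "moment": the same for the moment, N m; "opening": finger opening in m.
Only numpy, scipy, OpenCV 4.12 (cv2) and the standard library are available. Lean on these libraries where they do the work, as an engineer would, in place of code of your own. Each camera call takes 0.05 s, during which the arm holds its last target.

## Working session

There is one attempt and no reset: what is moved stays moved. The work goes in short steps, Python scripts to look and compute and a shell command to move; the robot and the scene stay as the last step left them, time stands still between calls to the robot, and variables do not carry over. Pictures are saved under pics/ and viewed, and the job is handed in when it is done.

```bash
mkdir -p pics; python3 - <<'E'
from bench import r
import cv2,numpy as np
print(r.nose_length)
s=r.observe()
for k in s: print(k,np.round(s[k],3).tolist())
for n in("scene","top","wrist"):
    c=r.read_camera(n); cv2.imwrite(f"pics/{n}0.png",c["image"][:,:,::-1])
    print(n,np.round(c["intrinsics"],1).tolist(),np.round(c["world_from_camera"],3).tolist())
E
```

```text
0.008
time_s 0.0
joint_pos [64.491, 7.514, 85.332, -0.001, 87.262, -4.894]
dq [-0.004, 0.038, -0.114, -0.079, 0.05, 0.051]
tau [0.003, -56.941, -50.055, 0.0, 0.014, -0.0]
ee_pos [0.211, 0.561, 0.238]
tool_rot [[-0.001, -0.936, 0.352], [-0.002, 0.352, 0.936], [-1.0, 0.0, -0.002]]
wrist_force [0.612, 0.605, -0.249]
moment [-0.006, -0.018, 0.055]
opening 0.086
scene [[472.3, 0.0, 322.7], [0.0, 472.3, 226.6], [0.0, 0.0, 1.0]] [[-0.391, 0.483, -0.783, 1.245], [0.92, 0.2, -0.336, 0.288], [-0.006, -0.853, -0.522, 0.502], [0.0, 0.0, 0.0, 1.0]]
top [[433.3, 0.0, 320.4], [0.0, 433.3, 233.9], [0.0, 0.0, 1.0]] [[0.006, -1.0, 0.027, 0.535], [-1.0, -0.006, -0.021, 0.012], [0.021, -0.027, -0.999, 0.933], [0.0, 0.0, 0.0, 1.0]]
wrist [[397.3, 0.0, 313.7], [0.0, 397.3, 238.9], [0.0, 0.0, 1.0]] [[0.352, 0.885, 0.304, 0.133], [0.936, -0.332, -0.115, 0.59], [-0.0, 0.325, -0.946, 0.372], [0.0, 0.0, 0.0, 1.0]]
```

View pics/scene0.png

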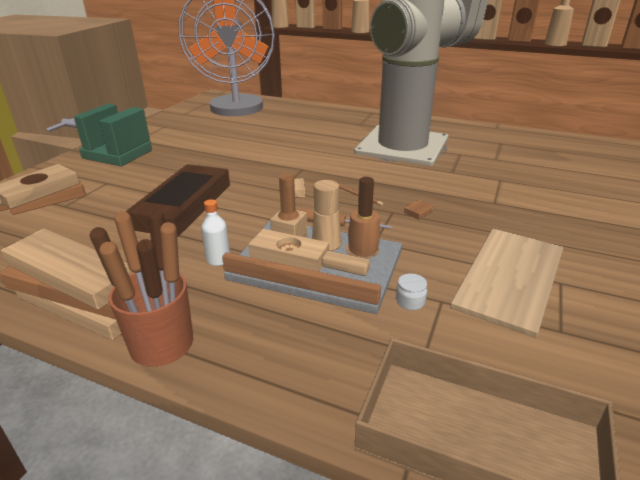

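View pics/top0.png

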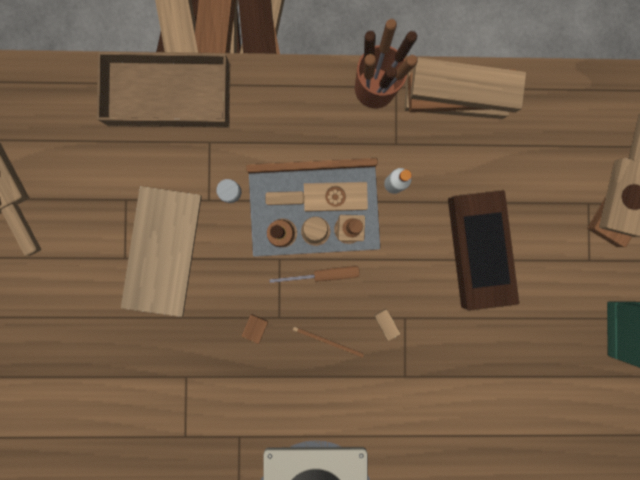

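View pics/wrist0.png

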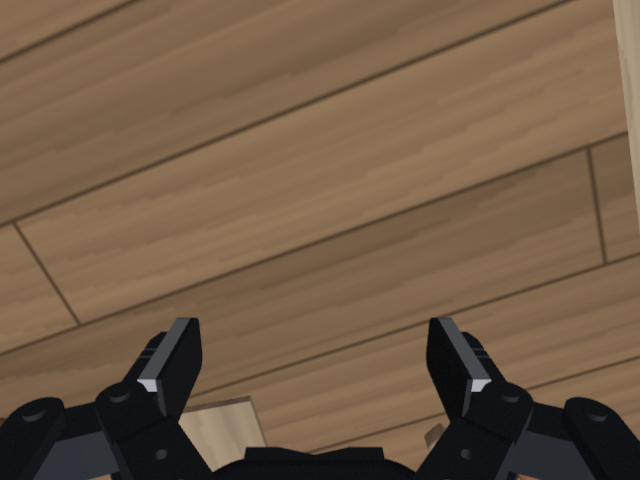

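The scene view shows the rack in the middle, with the stamp right (352,228 in top), the form in the middle (315,229) and the mallet left (280,233). The side board is on the left (160,250), and the block is on the right (484,250). I'll zoom in.

```bash
python3 - <<'E'
import cv2
t=cv2.imread("pics/top0.png"); s=cv2.imread("pics/scene0.png")
cv2.imwrite("pics/t1.png",cv2.resize(t[150:290,215:415],None,fx=4,fy=4,interpolation=cv2.INTER_CUBIC))
cv2.imwrite("pics/s1.png",cv2.resize(s[165:315,220:420],None,fx=4,fy=4,interpolation=cv2.INTER_CUBIC))
E
```

```text
(no output)
```

View pics/t1.png

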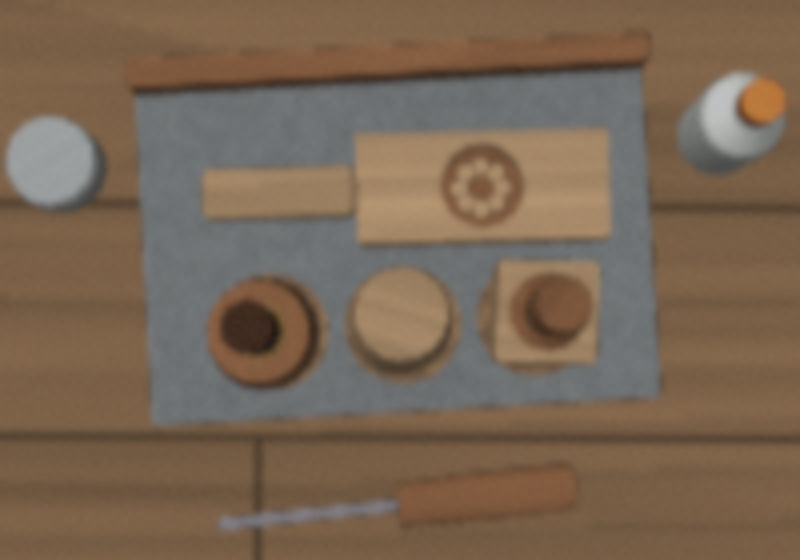

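View pics/s1.png

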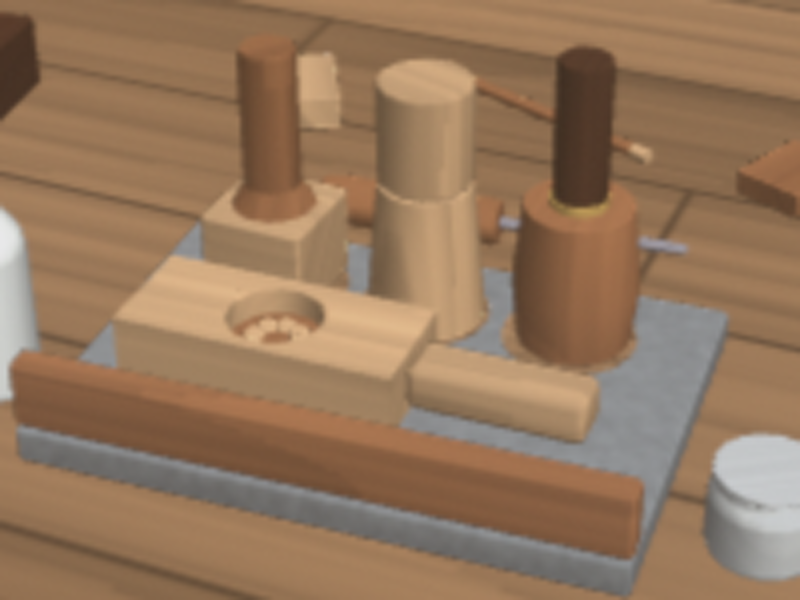

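```bash
cat > h.py <<'E'
import numpy as np, cv2, json
def cam(c): return np.array(c["intrinsics"]),np.array(c["world_from_camera"])
def ray(c,u,v,z):
    K,T=cam(c); d=T[:3,:3]@np.linalg.solve(K,[u,v,1]); o=T[:3,3]
    return o+d*(z-o[2])/d[2]
def proj(c,p):
    K,T=cam(c); q=T[:3,:3].T@(np.array(p)-T[:3,3]); q=K@q; return q[:2]/q[2]
def tri(l):  # [(c,u,v)...] least squares point
    A=np.zeros((3,3));b=np.zeros(3)
    for c,u,v in l:
        K,T=cam(c); d=T[:3,:3]@np.linalg.solve(K,[u,v,1]); d/=np.linalg.norm(d); P=np.eye(3)-np.outer(d,d)
        A+=P;b+=P@T[:3,3]
    return np.linalg.solve(A,b)
E
python3 - <<'E'
from bench import r
from h import *
t=r.read_camera("top"); s=r.read_camera("scene")
T=lambda u,v:(215+(u+.5)/4-.5,150+(v+.5)/4-.5)
S=lambda u,v:(220+(u+.5)/4-.5,165+(v+.5)/4-.5)
R=lambda p:np.round(np.array(p)*1000,1)
# rack grey mask
hsv=cv2.cvtColor(t["image"],cv2.COLOR_RGB2HSV)
m=((hsv[...,0]>95)&(hsv[...,0]<125)&(hsv[...,1]>25)).astype(np.uint8);m[:150]=0;m[290:]=0;m[:,:240]=0;m[:,385:]=0
m=cv2.morphologyEx(m,cv2.MORPH_OPEN,np.ones((3,3)))
pts=cv2.findNonZero(m); hull=cv2.convexHull(pts)[:,0,:]
box=cv2.boxPoints(cv2.minAreaRect(hull.astype(np.float32)));print("box px",box)
for n,p in dict(nl=(153,424),nr=(660,397),fl=(135,92),fr=(642,70)).items(): print(n,R(ray(t,*T(*p),.018)))
for b in box: print("rackbox",R(ray(t,*b,.018)))
for n,p,z in [("mallet",(249,327),.158),("form",(401,315),.138),("stamp",(564,305),.143),("malletshoulder",(260,331),.088),("stampblockc",(547,312),.063)]: print(n,R(ray(t,*T(*p),z)))
print("tri mallet",R(tri([(t,*T(249,327)),(s,*S(586,58))])))
print("tri form",R(tri([(t,*T(401,315)),(s,*S(427,82))])))
print("tri stamp",R(tri([(t,*T(564,305)),(s,*S(269,49))])))
for n,p in dict(nl=(358,243),nr=(611,236),fr=(608,128),fl=(355,135),cav=(482,187)).items(): print("pad",n,R(ray(t,*T(*p),.048)))
for n,p in dict(nl=(204,217),fl=(203,170),nr=(351,214),fr=(349,166)).items(): print("padh",n,R(ray(t,*T(*p),.044)))
print("padtri cav",R(tri([(t,*T(482,187)),(s,*S(276,317))])))
for p in [(230,190),(214,270)]: pass
# stamp top face corners
for p in [(499,261),(598,263),(597,361),(496,361)]: print("stampc",R(ray(t,*T(*p),.063)))
print("glue cap",R(ray(t,*T(762,100),.12)),"tin",R(ray(t,*T(52,162),.04)), "gouge",R(ray(t,*T(576,485),.015)),R(ray(t,*T(222,522),.005)))
# boards
for n,(u,v),z in [("sb",(140,187),.012),("sb",(200,195),.012),("sb",(182,317),.012),("sb",(121,308),.012),("cb",(448,196),.045),("cb",(504,191),.045),("cb",(518,305),.045),("cb",(463,309),.045)]: print(n,R(ray(t,u,v,z)))
E
python3 - <<'E'
import cv2
t=cv2.imread("pics/top0.png")
cv2.imwrite("pics/b1.png",cv2.resize(t[175:325,110:210],None,fx=4,fy=4,interpolation=cv2.INTER_CUBIC))
cv2.imwrite("pics/b2.png",cv2.resize(t[175:325,435:535],None,fx=4,fy=4,interpolation=cv2.INTER_CUBIC))
E
```

```text
Traceback (most recent call last):
cv2.error: OpenCV(4.12.0) /io/opencv/modules/imgproc/src/convhull.cpp:143: error: (-215:Assertion failed) total >= 0 && (depth == CV_32F || depth == CV_32S) in function 'convexHull'
```

View pics/b1.png

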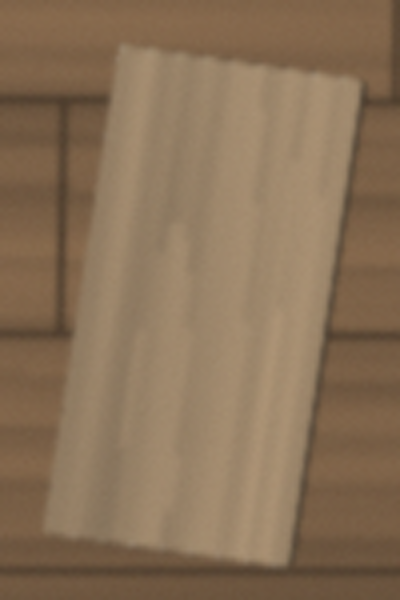

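View pics/b2.png

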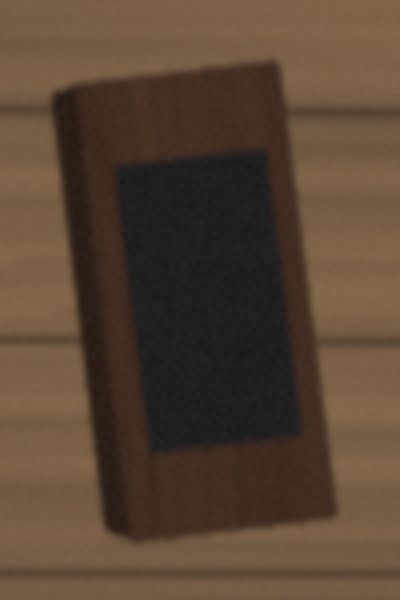

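```bash
python3 - <<'E'
from bench import r
from h import *
t=r.read_camera("top"); s=r.read_camera("scene")
T=lambda u,v:(215+(u+.5)/4-.5,150+(v+.5)/4-.5)
S=lambda u,v:(220+(u+.5)/4-.5,165+(v+.5)/4-.5)
B=lambda x0:(lambda u,v:(x0+(u+.5)/4-.5,175+(v+.5)/4-.5))
R=lambda p:np.round(np.array(p)*1000,1)
im=cv2.cvtColor(t["image"],cv2.COLOR_RGB2HSV)
for q in [(240,260),(200,300),(190,330)]: pass
print("hsv grey",im[247,300],im[180,300],im[240,365])
for n,p in dict(nl=(153,424),nr=(660,397),fl=(135,92),fr=(642,70)).items(): print(n,R(ray(t,*T(*p),.018)))
for n,p,z in [("mallet",(249,327),.158),("form",(401,315),.138),("stamp",(564,305),.143),("malletshoulder",(260,331),.088),("stampblockc",(547,312),.063)]: print(n,R(ray(t,*T(*p),z)))
print("tri mallet",R(tri([(t,*T(249,327)),(s,*S(586,58))])))
print("tri form",R(tri([(t,*T(401,315)),(s,*S(427,82))])))
print("tri stamp",R(tri([(t,*T(564,305)),(s,*S(269,49))])))
for n,p in dict(nl=(358,243),nr=(611,236),fr=(608,128),fl=(355,135),cav=(482,187)).items(): print("pad",n,R(ray(t,*T(*p),.048)))
for n,p in dict(nl=(204,217),fl=(203,170),nr=(351,214),fr=(349,166)).items(): print("padh",n,R(ray(t,*T(*p),.044)))
for p in [(499,261),(598,263),(597,361),(496,361)]: print("stampc",R(ray(t,*T(*p),.063)))
print("glue cap",R(ray(t,*T(762,100),.12)),"tin",R(ray(t,*T(52,162),.04)), "gouge",R(ray(t,*T(576,485),.015)),R(ray(t,*T(222,522),.005)))
for n,x0,z,P in [("sb",110,.012,[(120,46),(363,80),(291,567),(45,533)]),("cb",435,.045,[(76,88),(276,63),(337,512),(130,540)]),("patch",435,.045,[(117,167),(265,150),(300,436),(150,453)])]:
    Q=np.array([ray(t,*B(x0)(*p),z) for p in P]); print(n,R(Q[:,:2]).tolist(),"c",R(Q.mean(0)),"ang",np.degrees(np.arctan2(*(Q[1]+Q[0]-Q[2]-Q[3])[[1,0]])), "len",R([np.linalg.norm(Q[i]-Q[i-1]) for i in range(4)]))
E
```

```text
hsv grey [ 96  11 115] [ 99  15 116] [102  11 119]
nl [513.1 134.6  18. ]
nr [ 528.9 -132.9   18. ]
fl [688.4 145.9  18. ]
fr [ 702.7 -122.9   18. ]
mallet [560.   73.5 158. ]
form [566.6   5.5 138. ]
stamp [571.5 -69.  143. ]
malletshoulder [560.3  73.7  88. ]
stampblockc [571.6 -68.6  63. ]
tri mallet [560.1  73.3 156.5]
tri form [567.    4.7 135.5]
tri stamp [571.8 -69.7 139.9]
pad nl [606.9  27.   48. ]
pad nr [ 611.5 -102.7   48. ]
pad fr [ 667.1 -101.    48. ]
pad fl [662.3  28.9  48. ]
pad cav [636.2 -36.4  48. ]
padh nl [620.  106.1  44. ]
padh fl [644.2 106.9  44. ]
padh nr [622.1  30.8  44. ]
padh fr [646.9  32.   44. ]
stampc [597.2 -44.3  63. ]
stampc [596.5 -94.3  63. ]
stampc [547.1 -93.9  63. ]
stampc [546.8 -43.   63. ]
glue cap [ 670.3 -164.9  120. ] tin [648.1 184.9  40. ] gouge [482.  -88.8  15. ] [460.8  99.2   5. ]
sb [[658.6, 375.8], [641.6, 247.7], [384.6, 281.9], [402.0, 410.4]] c [521.7 329.   12. ] ang -7.630681069242 len [258.9 129.2 259.3 129.6]
cb [[638.0, -282.0], [651.9, -386.6], [419.9, -417.0], [405.2, -309.4]] c [ 528.8 -348.7   45. ] ang 7.087733114870023 len [234.4 105.4 234.  108.6]
patch [[597.2, -303.3], [606.6, -380.6], [458.9, -398.0], [449.9, -319.9]] c [ 528.2 -350.4   45. ] ang 6.5845075585993555 len [148.3  77.8 148.7  78.6]
```

Measurements agree: tool tops triangulate to the right heights and board sizes come out within a few mm.
- **Rack:** yaw about 3.4°, origin (604, 6).
- **Side board:** (522, 329), yaw -7.6°.
- **Block:** (528, -350), yaw 6.9°.

I'll go above the mallet with the jaws along x.

```bash
python3 -m jog '[{"fingers":1,"xyz":[0.029,-0.0406,0],"turn":0},{"fingers":1,"xyz":[0.029,-0.0406,0],"turn":-6},{"fingers":1,"xyz":[0.029,-0.0406,0],"turn":-6},{"fingers":1,"xyz":[0.029,-0.0406,0],"turn":-6},{"fingers":1,"xyz":[0.029,-0.0406,0],"turn":-6},{"fingers":1,"xyz":[0.029,-0.0406,0],"turn":-6},{"fingers":1,"xyz":[0.029,-0.0406,0],"turn":-6},{"fingers":1,"xyz":[0.029,-0.0406,0],"turn":-6},{"fingers":1,"xyz":[0.029,-0.0406,0],"turn":-6},{"fingers":1,"xyz":[0.029,-0.0406,0],"turn":-6},{"fingers":1,"xyz":[0.029,-0.0406,0],"turn":-6},{"fingers":1,"xyz":[0.030,-0.0406,0],"turn":-6}]' 60; python3 - <<'E'
from bench import r
import cv2,numpy as np
s=r.observe();print(s["ee_pos"],s["tool_rot"])
for n in("scene","wrist"):
    c=r.read_camera(n); cv2.imwrite(f"pics/{n}1.png",c["image"][:,:,::-1])
E
```

```text
time_s: 1.85
ee_pos: [0.561, 0.0729, 0.2394]
tool_rot: [[0.0, -0.056, 0.998], [0.0, 0.998, 0.056], [-1.0, 0.0, 0.0]]
wrist_force: [-0.2, 1.2, -0.4]
opening: 0.0853
[0.56103943 0.07292358 0.23944862] [[ 4.23241683e-04 -5.55193226e-02  9.98457523e-01]
 [ 1.27938556e-04  9.98457607e-01  5.55192730e-02]
 [-9.99999902e-01  1.04243143e-04  4.29691940e-04]]
```

View pics/wrist1.png

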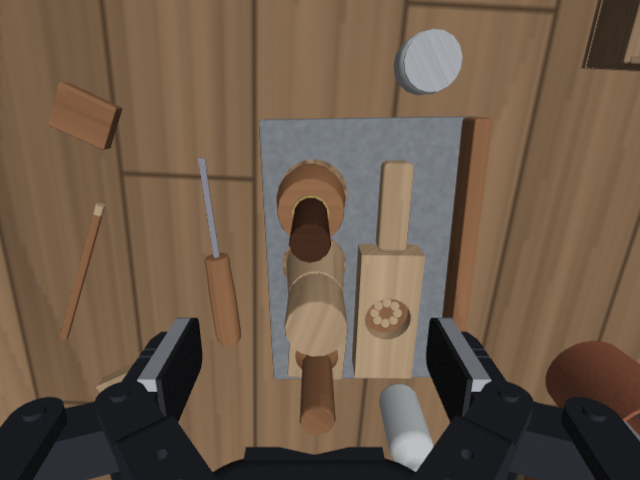

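The wrist view shows the mallet handle top at (311,243), centred between the jaws (mid at about 314). I'll descend and grip.

```bash
python3 -m jog '[{"fingers":1,"xyz":[-0.001,0.0005,-0.03],"turn":0},{"fingers":1,"xyz":[0,0,-0.04],"turn":0},{"fingers":1,"xyz":[0,0,-0.03],"turn":0},{"fingers":1,"xyz":[0,0,-0.02],"turn":0},{"fingers":1,"xyz":[0,0,0],"turn":0},{"fingers":0,"xyz":[0,0,0],"turn":0},{"fingers":0,"xyz":[0,0,0],"turn":0},{"fingers":0,"xyz":[0,0,0],"turn":0},{"fingers":0,"xyz":[0,0,0],"turn":0},{"fingers":0,"xyz":[0,0,0],"turn":0},{"fingers":0,"xyz":[0,0,0],"turn":0},{"fingers":0,"xyz":[0,0,0],"turn":0}]' 60
```

```text
time_s: 3.45
ee_pos: [0.5601, 0.0749, 0.1203]
tool_rot: [[0.002, -0.059, 0.998], [0.0, 0.998, 0.059], [-1.0, -0.0, 0.002]]
wrist_force: [1.5, -0.4, 5.6]
opening: 0.0237
```

```bash
python3 -m jog '[{"fingers":0,"xyz":[0,0,0.015],"turn":0},{"fingers":0,"xyz":[0,0,0.025],"turn":0},{"fingers":0,"xyz":[0,0,0.03],"turn":0},{"fingers":0,"xyz":[0.003,0.015,0],"turn":0},{"fingers":0,"xyz":[0.007,0.03,0],"turn":0},{"fingers":0,"xyz":[0.008,0.04,0],"turn":0},{"fingers":0,"xyz":[0.008,0.04,0],"turn":0},{"fingers":0,"xyz":[0.008,0.04,0],"turn":0},{"fingers":0,"xyz":[0.008,0.04,0],"turn":0},{"fingers":0,"xyz":[0.006,0.0225,0],"turn":0},{"fingers":0,"xyz":[0.003,0.015,0],"turn":0},{"fingers":0,"xyz":[0,0,0],"turn":0}]'; python3 - <<'E'
from bench import r
import cv2,numpy as np
for n in("scene",):
    c=r.read_camera(n); cv2.imwrite(f"pics/{n}2.png",c["image"][:,:,::-1])
E
```

```text
time_s: 4.95
ee_pos: [0.6094, 0.3183, 0.1879]
tool_rot: [[-0.002, -0.06, 0.998], [-0.001, 0.998, 0.06], [-1.0, -0.001, -0.002]]
wrist_force: [-0.6, -0.4, -4.0]
opening: 0.0237
```

View pics/scene2.png

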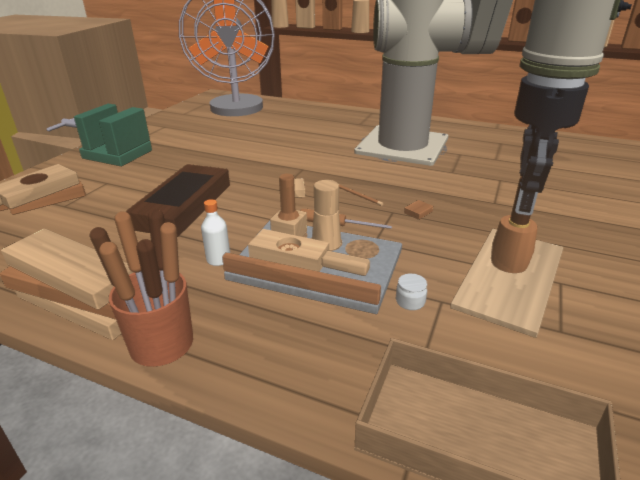

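The mallet hangs upright over the side board (515,245), so I'm lowering it.

```bash
python3 -m jog '[{"fingers":0,"xyz":[0,0,-0.03],"turn":0},{"fingers":0,"xyz":[0,0,-0.025],"turn":0},{"fingers":0,"xyz":[0,0,-0.012],"turn":0},{"fingers":0,"xyz":[0,0,-0.005],"turn":0},{"fingers":0,"xyz":[0,0,0],"turn":0},{"fingers":0,"xyz":[0,0,0],"turn":0}]'
```

```text
time_s: 5.75
ee_pos: [0.611, 0.3176, 0.1188]
tool_rot: [[0.002, -0.059, 0.998], [0.001, 0.998, 0.059], [-1.0, 0.001, 0.002]]
wrist_force: [0.1, 0.1, -2.7]
opening: 0.0237
```

```bash
python3 -m jog '[{"fingers":0,"xyz":[0,0,-0.002],"turn":0},{"fingers":0,"xyz":[0,0,-0.0015],"turn":0},{"fingers":0,"xyz":[0,0,0],"turn":0}]';python3 -m jog '[{"fingers":0,"xyz":[0,0,-0.001],"turn":0},{"fingers":0,"xyz":[0,0,0],"turn":0}]'
```

```text
time_s: 6.12
ee_pos: [0.6105, 0.3176, 0.1144]
tool_rot: [[0.001, -0.059, 0.998], [0.0, 0.998, 0.059], [-1.0, 0.0, 0.001]]
wrist_force: [0.2, -0.1, -0.7]
opening: 0.0238
time_s: 6.38
ee_pos: [0.6108, 0.3177, 0.1143]
tool_rot: [[0.001, -0.059, 0.998], [0.001, 0.998, 0.059], [-1.0, 0.001, 0.001]]
wrist_force: [-1.2, -1.3, 6.5]
opening: 0.0235
```

```bash
python3 -m jog '[{"fingers":1,"xyz":[0,0,0],"turn":0},{"fingers":1,"xyz":[0,0,0],"turn":0},{"fingers":1,"xyz":[0,0,0],"turn":0},{"fingers":1,"xyz":[0,0,0],"turn":0},{"fingers":1,"xyz":[0,0,0.02],"turn":0},{"fingers":1,"xyz":[0,0,0.05],"turn":0},{"fingers":1,"xyz":[0,0,0.03],"turn":0},{"fingers":1,"xyz":[-0.0063,-0.0404,0],"turn":0},{"fingers":1,"xyz":[-0.008,-0.058,0],"turn":0},{"fingers":1,"xyz":[-0.008,-0.058,0],"turn":0},{"fingers":1,"xyz":[-0.008,-0.058,0],"turn":0},{"fingers":1,"xyz":[-0.008,-0.058,0],"turn":0}]'; python3 -m jog '[{"fingers":1,"xyz":[-0.006,-0.04,0],"turn":0},{"fingers":1,"xyz":[0,0,0],"turn":0}]';python3 - <<'E'
from bench import r
import cv2,numpy as np
for n in("scene","wrist"):
    c=r.read_camera(n); cv2.imwrite(f"pics/{n}3.png",c["image"][:,:,::-1])
E
```

```text
time_s: 7.88
ee_pos: [0.572, 0.0433, 0.2148]
tool_rot: [[0.003, -0.059, 0.998], [-0.0, 0.998, 0.059], [-1.0, -0.0, 0.003]]
wrist_force: [0.6, -0.1, 0.3]
opening: 0.0855
time_s: 8.12
ee_pos: [0.5661, 0.0022, 0.2148]
tool_rot: [[0.002, -0.055, 0.998], [-0.001, 0.998, 0.055], [-1.0, -0.001, 0.002]]
wrist_force: [0.9, 0.3, 0.3]
opening: 0.0856
```

View pics/wrist3.png

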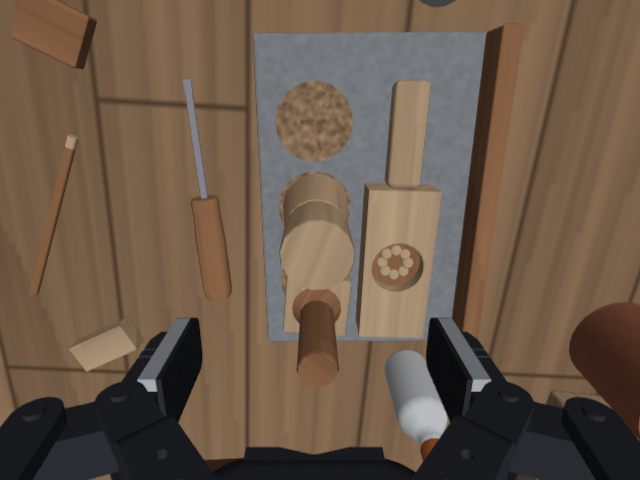

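View pics/scene3.png

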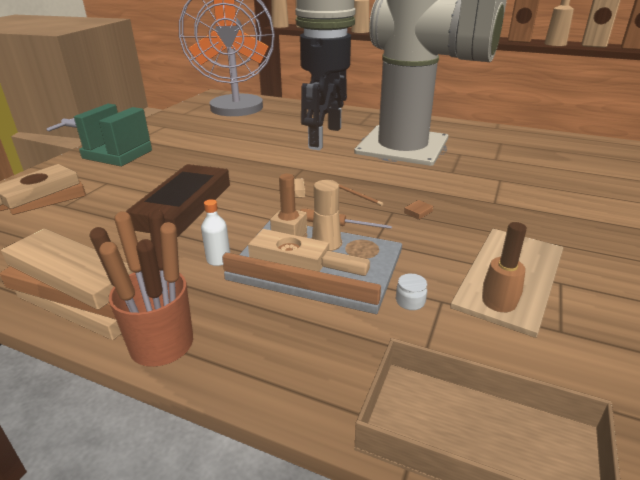

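The mallet stands on the side board: its lean in the image (513,245 to 503,285) matches the perspective vertical. The form top is at (317,250), between the jaws.

```bash
python3 -m jog '[{"fingers":1,"xyz":[0,0,-0.03],"turn":0},{"fingers":1,"xyz":[0,0,0],"turn":0}]'; python3 -m jog '[{"fingers":1,"xyz":[0,0,0],"turn":0}]'
```

```text
time_s: 8.48
ee_pos: [0.5644, 0.0065, 0.1808]
tool_rot: [[-0.004, -0.061, 0.998], [0.001, 0.998, 0.061], [-1.0, 0.001, -0.004]]
wrist_force: [-0.5, -0.0, -0.9]
opening: 0.0856
time_s: 8.6
ee_pos: [0.5663, 0.0059, 0.1837]
tool_rot: [[0.0, -0.06, 0.998], [0.0, 0.998, 0.06], [-1.0, 0.0, 0.0]]
wrist_force: [-0.1, -0.5, 0.9]
opening: 0.0852
```

```bash
python3 -m jog '[{"fingers":1,"xyz":[0,0,-0.03],"turn":0},{"fingers":1,"xyz":[0,0,-0.03],"turn":0},{"fingers":1,"xyz":[0,0,-0.016],"turn":0},{"fingers":1,"xyz":[0,0,0],"turn":0},{"fingers":1,"xyz":[0,0,0],"turn":0},{"fingers":0,"xyz":[0,0,0],"turn":0},{"fingers":0,"xyz":[0,0,0],"turn":0},{"fingers":0,"xyz":[0,0,0],"turn":0},{"fingers":0,"xyz":[0,0,0],"turn":0},{"fingers":0,"xyz":[0,0,0],"turn":0},{"fingers":0,"xyz":[0,0,0],"turn":0}]'
```

```text
time_s: 9.98
ee_pos: [0.5667, 0.005, 0.1077]
tool_rot: [[0.002, -0.059, 0.998], [-0.0, 0.998, 0.059], [-1.0, -0.0, 0.002]]
wrist_force: [1.6, -0.7, 4.9]
opening: 0.043
```

```bash
python3 -m jog '[{"fingers":0,"xyz":[0,0,0.015],"turn":0},{"fingers":0,"xyz":[0,0,0.03],"turn":0},{"fingers":0,"xyz":[0,0,0.025],"turn":0},{"fingers":0,"xyz":[-0.002,0.015,0],"turn":0},{"fingers":0,"xyz":[-0.004,0.03,0],"turn":0},{"fingers":0,"xyz":[-0.0065,0.045,0],"turn":0},{"fingers":0,"xyz":[-0.0065,0.045,0],"turn":0},{"fingers":0,"xyz":[-0.0065,0.045,0],"turn":0},{"fingers":0,"xyz":[-0.0065,0.045,0],"turn":0},{"fingers":0,"xyz":[-0.0065,0.045,0],"turn":0},{"fingers":0,"xyz":[-0.0045,0.034,0],"turn":0},{"fingers":0,"xyz":[-0.002,0.02,0],"turn":0}]'; python3 -m jog '[{"fingers":0,"xyz":[0,0,0],"turn":0},{"fingers":0,"xyz":[0,0,-0.03],"turn":0},{"fingers":0,"xyz":[0,0,-0.025],"turn":0},{"fingers":0,"xyz":[0,0,-0.012],"turn":0},{"fingers":0,"xyz":[0,0,-0.005],"turn":0},{"fingers":0,"xyz":[0,0,0],"turn":0},{"fingers":0,"xyz":[0,0,0],"turn":0}]'
```

```text
time_s: 11.48
ee_pos: [0.519, 0.3309, 0.1749]
tool_rot: [[-0.003, -0.061, 0.998], [-0.001, 0.998, 0.061], [-1.0, -0.001, -0.003]]
wrist_force: [0.2, 0.5, -3.2]
opening: 0.0429
time_s: 12.35
ee_pos: [0.5217, 0.3293, 0.1061]
tool_rot: [[0.002, -0.059, 0.998], [0.001, 0.998, 0.059], [-1.0, 0.001, 0.002]]
wrist_force: [0.7, 1.0, -3.2]
opening: 0.0427
```

```bash
python3 -m jog '[{"fingers":0,"xyz":[0,0,-0.002],"turn":0},{"fingers":0,"xyz":[0,0,0],"turn":0}]'; python3 -m jog '[{"fingers":0,"xyz":[0,0,-0.001],"turn":0},{"fingers":0,"xyz":[0,0,0],"turn":0}]'
```

```text
time_s: 12.6
ee_pos: [0.521, 0.3291, 0.103]
tool_rot: [[0.0, -0.059, 0.998], [0.0, 0.998, 0.059], [-1.0, 0.0, 0.0]]
wrist_force: [-0.1, -0.2, -2.5]
opening: 0.0427
time_s: 12.85
ee_pos: [0.521, 0.329, 0.1018]
tool_rot: [[0.0, -0.059, 0.998], [0.0, 0.998, 0.059], [-1.0, -0.0, 0.0]]
wrist_force: [0.2, -0.0, -2.8]
opening: 0.0428
```

```bash
python3 -m jog '[{"fingers":0,"xyz":[0,0,-0.0008],"turn":0},{"fingers":0,"xyz":[0,0,0],"turn":0}]'; python3 -m jog '[{"fingers":0,"xyz":[0,0,-0.0005],"turn":0},{"fingers":0,"xyz":[0,0,0],"turn":0}]'
```

```text
time_s: 13.1
ee_pos: [0.5211, 0.3292, 0.1018]
tool_rot: [[0.001, -0.059, 0.998], [0.0, 0.998, 0.059], [-1.0, 0.0, 0.001]]
wrist_force: [-1.7, -0.6, 5.1]
opening: 0.0428
time_s: 13.35
ee_pos: [0.5212, 0.3293, 0.1017]
tool_rot: [[0.001, -0.059, 0.998], [0.001, 0.998, 0.059], [-1.0, 0.0, 0.001]]
wrist_force: [-2.9, -1.0, 8.0]
opening: 0.0431
```

```bash
python3 -m jog '[{"fingers":1,"xyz":[0,0,0],"turn":0},{"fingers":1,"xyz":[0,0,0],"turn":0},{"fingers":1,"xyz":[0,0,0],"turn":0},{"fingers":1,"xyz":[0,0,0],"turn":0},{"fingers":1,"xyz":[0,0,0.02],"turn":0},{"fingers":1,"xyz":[0,0,0.05],"turn":0},{"fingers":1,"xyz":[0,0,0.04],"turn":0},{"fingers":1,"xyz":[0.006,-0.048,0],"turn":0},{"fingers":1,"xyz":[0.007,-0.055,0],"turn":0},{"fingers":1,"xyz":[0.007,-0.055,0],"turn":0},{"fingers":1,"xyz":[0.007,-0.055,0],"turn":0},{"fingers":1,"xyz":[0.007,-0.055,0],"turn":0}]'; python3 -m jog '[{"fingers":1,"xyz":[0.007,-0.055,0],"turn":0},{"fingers":1,"xyz":[0.006,-0.045,0],"turn":0},{"fingers":1,"xyz":[0.003,-0.030,0],"turn":0},{"fingers":1,"xyz":[0,0,0],"turn":0},{"fingers":1,"xyz":[0,0,0],"turn":0}]';python3 - <<'E'
from bench import r
import cv2,numpy as np
for n in("scene","wrist"):
    c=r.read_camera(n); cv2.imwrite(f"pics/{n}4.png",c["image"][:,:,::-1])
E
```

```text
time_s: 14.85
ee_pos: [0.5554, 0.0593, 0.2125]
tool_rot: [[0.002, -0.059, 0.998], [0.0, 0.998, 0.059], [-1.0, -0.0, 0.002]]
wrist_force: [0.1, 0.0, 0.8]
opening: 0.0854
time_s: 15.48
ee_pos: [0.5711, -0.0685, 0.2115]
tool_rot: [[0.001, -0.059, 0.998], [0.0, 0.998, 0.059], [-1.0, 0.0, 0.001]]
wrist_force: [-0.6, 0.9, 0.6]
opening: 0.0853
```

View pics/wrist4.png

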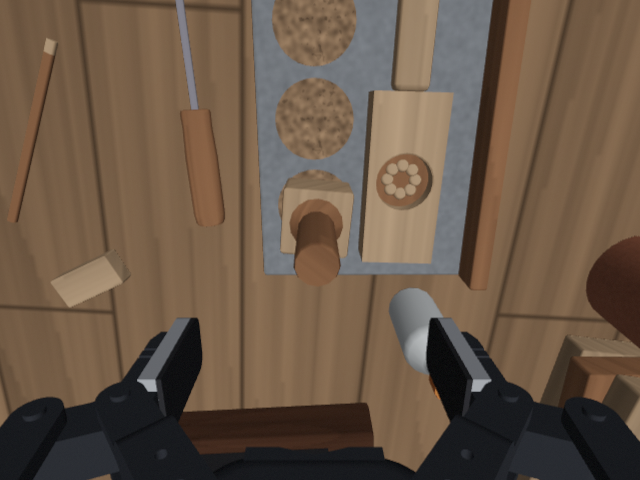

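View pics/scene4.png

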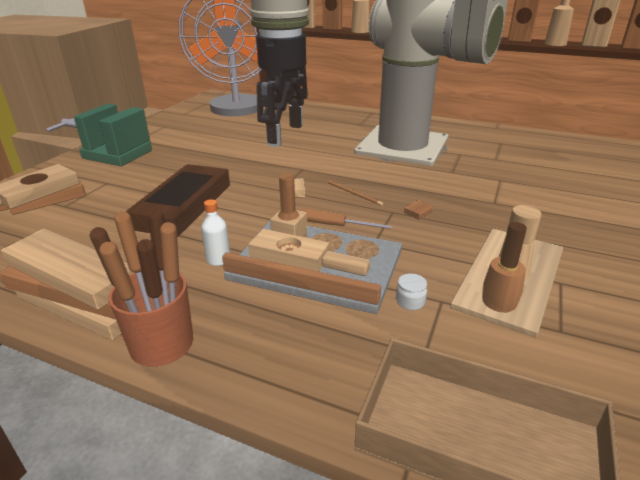

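The form stands upright on the side board beside the mallet. The stamp handle top is at (318,262), centred between the jaws.

```bash
python3 -m jog '[{"fingers":1,"xyz":[0,0,-0.035],"turn":0},{"fingers":1,"xyz":[0,0,-0.035],"turn":0},{"fingers":1,"xyz":[0,0,-0.0225],"turn":0},{"fingers":1,"xyz":[0,0,-0.01],"turn":0},{"fingers":1,"xyz":[0,0,0],"turn":0},{"fingers":0,"xyz":[0,0,0],"turn":0},{"fingers":0,"xyz":[0,0,0],"turn":0},{"fingers":0,"xyz":[0,0,0],"turn":0},{"fingers":0,"xyz":[0,0,0],"turn":0},{"fingers":0,"xyz":[0,0,0],"turn":0},{"fingers":0,"xyz":[0,0,0],"turn":0},{"fingers":0,"xyz":[0,0,0],"turn":0}]'
```

```text
time_s: 17.08
ee_pos: [0.5716, -0.0691, 0.1087]
tool_rot: [[0.001, -0.059, 0.998], [-0.0, 0.998, 0.059], [-1.0, -0.0, 0.001]]
wrist_force: [0.5, 0.3, 6.1]
opening: 0.0257
```

```bash
python3 -m jog '[{"fingers":0,"xyz":[0,0,0.015],"turn":0},{"fingers":0,"xyz":[0,0,0.03],"turn":0},{"fingers":0,"xyz":[0,0,0.025],"turn":0},{"fingers":0,"xyz":[-0.005,0.015,0],"turn":0},{"fingers":0,"xyz":[-0.01,0.03,0],"turn":0},{"fingers":0,"xyz":[-0.015,0.045,0],"turn":0},{"fingers":0,"xyz":[-0.015,0.045,0],"turn":0},{"fingers":0,"xyz":[-0.015,0.045,0],"turn":0},{"fingers":0,"xyz":[-0.015,0.045,0],"turn":0},{"fingers":0,"xyz":[-0.015,0.045,0],"turn":0},{"fingers":0,"xyz":[-0.015,0.045,0],"turn":0},{"fingers":0,"xyz":[-0.015,0.045,0],"turn":0}]'; python3 -m jog '[{"fingers":0,"xyz":[-0.013,0.035,0],"turn":0},{"fingers":0,"xyz":[-0.006,0.015,0],"turn":0},{"fingers":0,"xyz":[0,0,0],"turn":0},{"fingers":0,"xyz":[0,0,-0.03],"turn":0},{"fingers":0,"xyz":[0,0,-0.025],"turn":0},{"fingers":0,"xyz":[0,0,-0.015],"turn":0},{"fingers":0,"xyz":[0,0,-0.003],"turn":0},{"fingers":0,"xyz":[0,0,0],"turn":0},{"fingers":0,"xyz":[0,0,0],"turn":0}]'
```

```text
time_s: 18.58
ee_pos: [0.4484, 0.2924, 0.1761]
tool_rot: [[-0.003, -0.059, 0.998], [-0.001, 0.998, 0.059], [-1.0, -0.001, -0.003]]
wrist_force: [0.2, -0.2, -2.1]
opening: 0.0253
time_s: 19.7
ee_pos: [0.4327, 0.3414, 0.1063]
tool_rot: [[0.002, -0.059, 0.998], [0.001, 0.998, 0.059], [-1.0, 0.001, 0.002]]
wrist_force: [0.1, -0.4, -1.4]
opening: 0.0254
```

```bash
python3 -m jog '[{"fingers":0,"xyz":[0,0,-0.0015],"turn":0},{"fingers":0,"xyz":[0,0,0],"turn":0}]'; python3 -m jog '[{"fingers":0,"xyz":[0,0,-0.001],"turn":0},{"fingers":0,"xyz":[0,0,0],"turn":0}]'
```

```text
time_s: 19.95
ee_pos: [0.432, 0.3411, 0.1038]
tool_rot: [[0.0, -0.059, 0.998], [0.0, 0.998, 0.059], [-1.0, 0.0, 0.0]]
wrist_force: [0.2, 0.6, -2.8]
opening: 0.0257
time_s: 20.2
ee_pos: [0.4321, 0.3411, 0.1027]
tool_rot: [[0.0, -0.059, 0.998], [0.0, 0.998, 0.059], [-1.0, 0.0, 0.0]]
wrist_force: [-0.1, 0.9, -0.6]
opening: 0.0255
```

```bash
python3 -m jog '[{"fingers":0,"xyz":[0,0,-0.0006],"turn":0},{"fingers":1,"xyz":[0,0,0],"turn":0},{"fingers":1,"xyz":[0,0,0],"turn":0},{"fingers":1,"xyz":[0,0,0],"turn":0},{"fingers":1,"xyz":[0,0,0],"turn":0},{"fingers":1,"xyz":[0,0,0.02],"turn":0},{"fingers":1,"xyz":[0,0,0.05],"turn":0},{"fingers":1,"xyz":[0,0,0.04],"turn":0},{"fingers":1,"xyz":[0.0245,-0.048,0],"turn":0},{"fingers":1,"xyz":[0.027,-0.05,0],"turn":0},{"fingers":1,"xyz":[0.027,-0.05,0],"turn":0},{"fingers":1,"xyz":[0.027,-0.05,0],"turn":0}]'; python3 -m jog '[{"fingers":0.82,"xyz":[0.027,-0.05,0],"turn":-1.4},{"fingers":0.82,"xyz":[0.027,-0.05,0],"turn":0},{"fingers":0.82,"xyz":[0.027,-0.05,0],"turn":0},{"fingers":0.82,"xyz":[0.018,-0.030,0],"turn":0},{"fingers":0.82,"xyz":[0,0,0],"turn":0},{"fingers":0.82,"xyz":[0,0,0],"turn":0}]';python3 - <<'E'
from bench import r
import cv2,numpy as np
for n in("scene","wrist"):
    c=r.read_camera(n); cv2.imwrite(f"pics/{n}5.png",c["image"][:,:,::-1])
E
```

```text
time_s: 21.7
ee_pos: [0.5385, 0.1415, 0.2139]
tool_rot: [[0.002, -0.059, 0.998], [0.0, 0.998, 0.059], [-1.0, 0.0, 0.002]]
wrist_force: [1.1, 0.2, -0.5]
opening: 0.0857
time_s: 22.45
ee_pos: [0.6364, -0.0365, 0.2128]
tool_rot: [[0.001, -0.035, 0.999], [0.0, 0.999, 0.035], [-1.0, 0.0, 0.001]]
wrist_force: [0.7, 0.5, 0.2]
opening: 0.0696
```

View pics/wrist5.png

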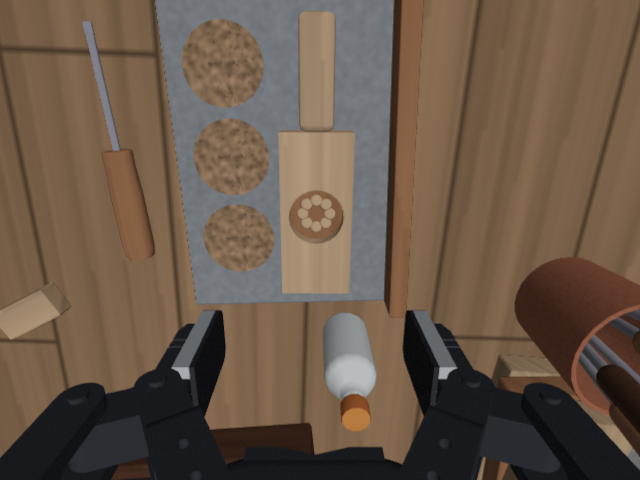

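View pics/scene5.png

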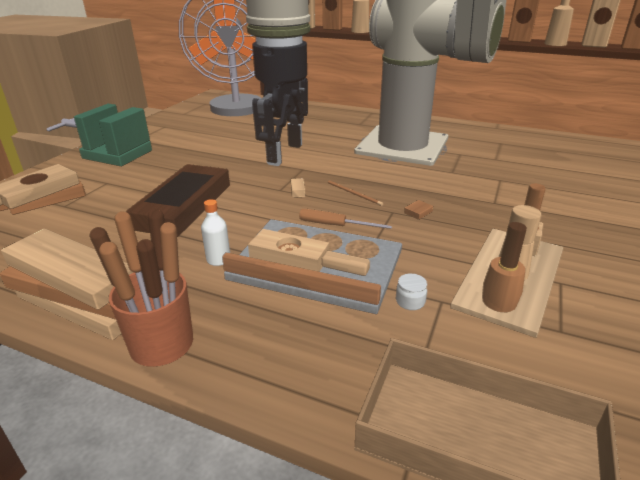

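All three tools stand on the side board. The paddle cavity at (316,217) is centred between the jaws, so I'm descending.

```bash
python3 -m jog '[{"fingers":0.82,"xyz":[0,0,-0.035],"turn":0},{"fingers":0.82,"xyz":[0,0,-0.045],"turn":0},{"fingers":0.82,"xyz":[0,0,-0.035],"turn":0},{"fingers":0.82,"xyz":[0,0,-0.025],"turn":0},{"fingers":0.82,"xyz":[0,0,-0.01],"turn":0},{"fingers":0.82,"xyz":[0,0,0],"turn":0},{"fingers":0.82,"xyz":[0,0,0],"turn":0}]'; python3 -m jog '[{"fingers":0.82,"xyz":[0,0,-0.015],"turn":0},{"fingers":0.82,"xyz":[0,0,-0.015],"turn":0},{"fingers":0.82,"xyz":[0,0,0],"turn":0},{"fingers":0.82,"xyz":[0,0,0],"turn":0}]'
```

```text
time_s: 23.42
ee_pos: [0.6375, -0.0369, 0.0637]
tool_rot: [[0.002, -0.035, 0.999], [-0.0, 0.999, 0.035], [-1.0, -0.0, 0.002]]
wrist_force: [0.1, -0.2, 0.3]
opening: 0.0702
time_s: 23.92
ee_pos: [0.6362, -0.037, 0.0315]
tool_rot: [[-0.001, -0.035, 0.999], [0.0, 0.999, 0.035], [-1.0, 0.0, -0.001]]
wrist_force: [-0.3, 0.1, 0.3]
opening: 0.0699
```

```bash
python3 -m jog '[{"fingers":0,"xyz":[0,0,0],"turn":0},{"fingers":0,"xyz":[0,0,0],"turn":0},{"fingers":0,"xyz":[0,0,0],"turn":0},{"fingers":0,"xyz":[0,0,0],"turn":0},{"fingers":0,"xyz":[0,0,0],"turn":0},{"fingers":0,"xyz":[0,0,0],"turn":0}]' 80
```

```text
time_s: 24.68
ee_pos: [0.6373, -0.0372, 0.033]
tool_rot: [[0.002, -0.035, 0.999], [-0.0, 0.999, 0.035], [-1.0, -0.0, 0.002]]
wrist_force: [0.8, 0.6, 6.5]
opening: 0.0544
```

```bash
python3 -m jog '[{"fingers":0,"xyz":[0,0,0.01],"turn":0},{"fingers":0,"xyz":[0,0,0.02],"turn":0},{"fingers":0,"xyz":[0,0,0.035],"turn":0},{"fingers":0,"xyz":[0,0,0.035],"turn":0},{"fingers":0,"xyz":[0,0,0.035],"turn":0},{"fingers":0,"xyz":[0,0,0.015],"turn":0},{"fingers":0,"xyz":[0,0,0],"turn":0}]'; python3 - <<'E'
from bench import r
import cv2,numpy as np
for n in("scene",):
    c=r.read_camera(n); cv2.imwrite(f"pics/{n}6.png",c["image"][:,:,::-1])
E
```

```text
time_s: 25.55
ee_pos: [0.6372, -0.0371, 0.1834]
tool_rot: [[0.003, -0.035, 0.999], [-0.0, 0.999, 0.035], [-1.0, -0.0, 0.003]]
wrist_force: [0.7, -0.5, -2.4]
opening: 0.0543
```

View pics/scene6.png

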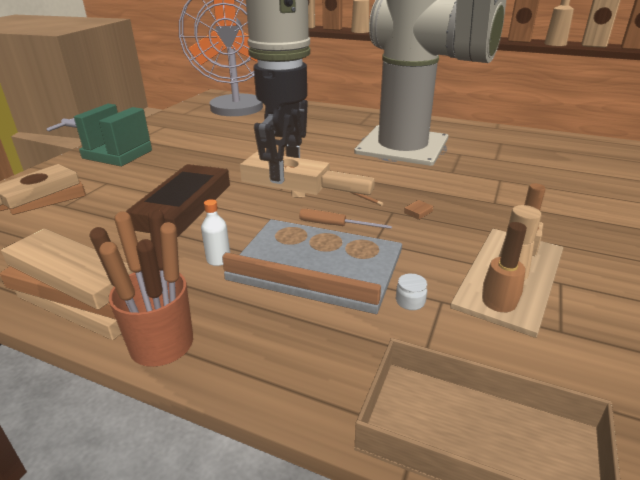

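The paddle is held level at about (290,173) and clear of everything. Next I'll carry it and turn it.

```bash
python3 -m jog '[{"fingers":0,"xyz":[-0.009,-0.026,0],"turn":-4},{"fingers":0,"xyz":[-0.009,-0.026,0],"turn":-7.5},{"fingers":0,"xyz":[-0.009,-0.026,0],"turn":-7.5},{"fingers":0,"xyz":[-0.009,-0.026,0],"turn":-7.5},{"fingers":0,"xyz":[-0.009,-0.026,0],"turn":-7.5},{"fingers":0,"xyz":[-0.009,-0.026,0],"turn":-7.5},{"fingers":0,"xyz":[-0.009,-0.026,0],"turn":-7.5},{"fingers":0,"xyz":[-0.009,-0.026,0],"turn":-7.5},{"fingers":0,"xyz":[-0.009,-0.026,0],"turn":-7.5},{"fingers":0,"xyz":[-0.009,-0.026,0],"turn":-7.5},{"fingers":0,"xyz":[-0.009,-0.026,0],"turn":-7.5},{"fingers":0,"xyz":[-0.009,-0.026,0],"turn":-6}]'; python3 -m jog '[{"fingers":0,"xyz":[0,0,0],"turn":0},{"fingers":0,"xyz":[0,0,-0.03],"turn":0},{"fingers":0,"xyz":[0,0,-0.03],"turn":0},{"fingers":0,"xyz":[0,0,-0.015],"turn":0},{"fingers":0,"xyz":[0,0,0],"turn":0},{"fingers":0,"xyz":[0,0,0],"turn":0}]';  python3 - <<'E'
from bench import r
import cv2,numpy as np
for n in("scene","wrist"):
    c=r.read_camera(n); cv2.imwrite(f"pics/{n}7.png",c["image"][:,:,::-1])
E
```

```text
time_s: 27.1
ee_pos: [0.5269, -0.3489, 0.179]
tool_rot: [[-0.003, 0.993, 0.118], [0.003, 0.118, -0.993], [-1.0, -0.003, -0.003]]
wrist_force: [-0.4, 0.5, -2.6]
opening: 0.0546
time_s: 27.85
ee_pos: [0.5292, -0.3492, 0.1081]
tool_rot: [[0.001, 0.993, 0.122], [-0.001, 0.122, -0.993], [-1.0, 0.001, 0.001]]
wrist_force: [0.0, -0.6, -1.6]
opening: 0.0547
```

View pics/scene7.png

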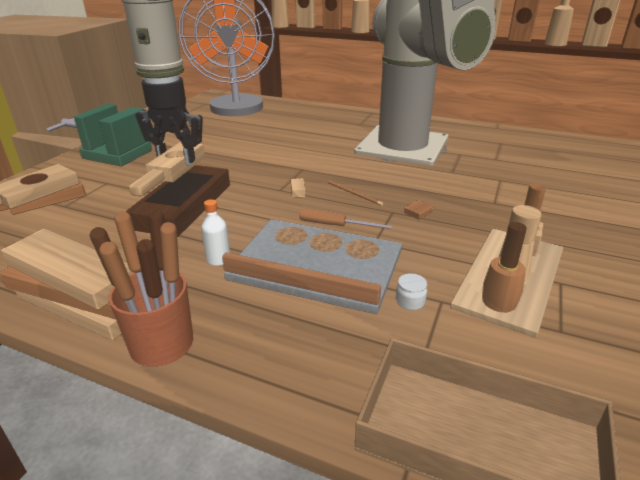

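View pics/wrist7.png

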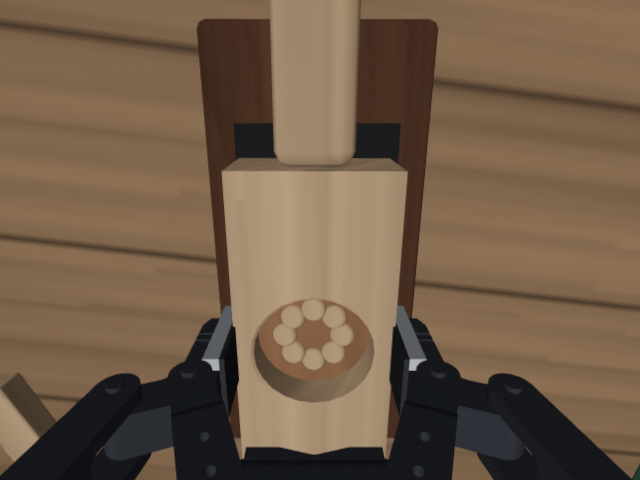

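```bash
python3 - <<'E'
from bench import r
from h import *
w=r.read_camera("wrist")
a=ray(w,199,20,.045);b=ray(w,437,20,.045);print(a,b,np.linalg.norm(a-b))
m=(a+b)/2; print(m-np.array([120*np.cos(np.radians(6.9)),120*np.sin(np.radians(6.9)),0])/1000, np.degrees(np.arctan2(b[1]-a[1],b[0]-a[0]))+90)
for p in [(235,124),(400,124)]: print("patchfar",ray(w,*p,.045))
print(r.observe()["ee_pos"])
E
```

```text
[ 0.64146608 -0.2854144   0.045     ] [ 0.65433922 -0.38978731  0.045     ] 0.10516378719167249
[ 0.52877177 -0.35201728  0.045     ] 7.031236040744872
patchfar [ 0.59921142 -0.30379088  0.045     ]
patchfar [ 0.60884929 -0.38204049  0.045     ]
[ 0.52929229 -0.34957579  0.10855161]
```

Block centre measured from the wrist is (0.529, -0.352, yaw 7.0°), which agrees with the top view. Lowering.

```bash
python3 -m jog '[{"fingers":0,"xyz":[0,-0.0015,-0.015],"turn":0},{"fingers":0,"xyz":[0,0,-0.018],"turn":0},{"fingers":0,"xyz":[0,0,-0.008],"turn":0},{"fingers":0,"xyz":[0,0,-0.004],"turn":0},{"fingers":0,"xyz":[0,0,0],"turn":0},{"fingers":0,"xyz":[0,0,0],"turn":0}]'; python3 -m jog '[{"fingers":0,"xyz":[0,0,-0.0015],"turn":0},{"fingers":0,"xyz":[0,0,0],"turn":0}]'; python3 -m jog '[{"fingers":0,"xyz":[0,0,-0.001],"turn":0},{"fingers":0,"xyz":[0,0,0],"turn":0}]'
```

```text
time_s: 28.75
ee_pos: [0.5289, -0.3508, 0.0626]
tool_rot: [[0.001, 0.993, 0.122], [-0.001, 0.122, -0.993], [-1.0, 0.001, 0.001]]
wrist_force: [-0.1, -0.6, -1.5]
opening: 0.0543
time_s: 29.0
ee_pos: [0.5285, -0.3505, 0.0605]
tool_rot: [[0.0, 0.993, 0.122], [-0.0, 0.122, -0.993], [-1.0, 0.0, 0.0]]
wrist_force: [-0.4, -0.4, -2.5]
opening: 0.0543
time_s: 29.25
ee_pos: [0.5286, -0.3506, 0.06]
tool_rot: [[0.0, 0.993, 0.122], [-0.0, 0.122, -0.993], [-1.0, 0.0, 0.0]]
wrist_force: [-2.3, 2.5, 2.5]
opening: 0.054
```

```bash
python3 -m jog '[{"fingers":0.9,"xyz":[0,0,0],"turn":0},{"fingers":0.9,"xyz":[0,0,0],"turn":0},{"fingers":0.9,"xyz":[0,0,0],"turn":0},{"fingers":0.9,"xyz":[0,0,0],"turn":0},{"fingers":0.9,"xyz":[0,0,0.02],"turn":0},{"fingers":1,"xyz":[0,0,0.03],"turn":0},{"fingers":1,"xyz":[0,0,0.05],"turn":0},{"fingers":1,"xyz":[0,0,0.05],"turn":0},{"fingers":1,"xyz":[0,0.05,0],"turn":7.2},{"fingers":1,"xyz":[0,0.05,0],"turn":7.2},{"fingers":1,"xyz":[-0.01,0.055,0],"turn":7.2},{"fingers":1,"xyz":[-0.01,0.055,0],"turn":7.2}]' 60;  python3 - <<'E'
from bench import r
import cv2,numpy as np
print(r.observe()["ee_pos"])
for n in("scene","top"):
    c=r.read_camera(n); cv2.imwrite(f"pics/{n}8.png",c["image"][:,:,::-1])
E
```

```text
time_s: 30.75
ee_pos: [0.5084, -0.139, 0.2112]
tool_rot: [[0.002, 0.809, 0.588], [-0.001, 0.588, -0.809], [-1.0, 0.001, 0.002]]
wrist_force: [0.2, 1.2, -0.5]
opening: 0.0854
[ 0.50836462 -0.13903688  0.21118916]
```

View pics/scene8.png

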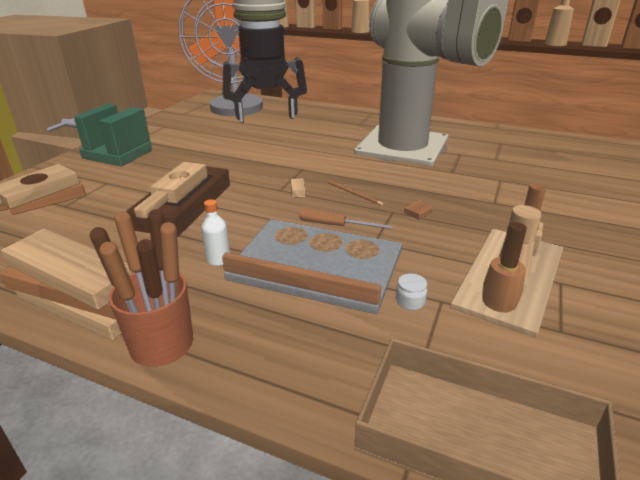

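View pics/top8.png

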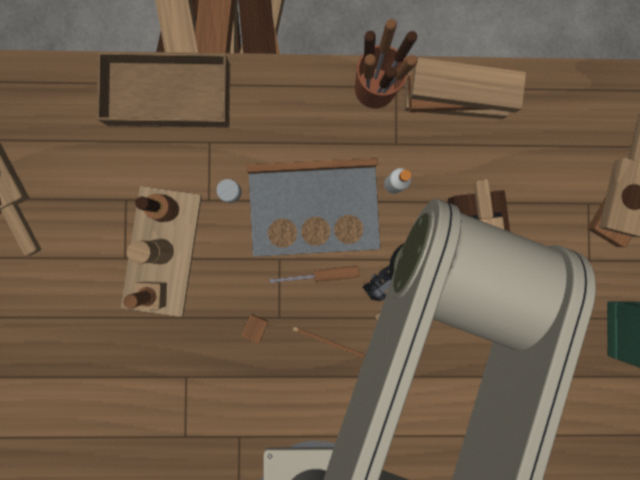

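The paddle lies lengthwise on the block with its cavity up, and the tools stand on the side board. The next step is to return the stamp.

```bash
python3 -m jog '[{"fingers":1,"xyz":[-0.008,0.05,0],"turn":6.4},{"fingers":1,"xyz":[-0.008,0.05,0],"turn":6.4},{"fingers":1,"xyz":[-0.008,0.05,0],"turn":6.4},{"fingers":1,"xyz":[-0.008,0.05,0],"turn":6.4},{"fingers":1,"xyz":[-0.008,0.05,0],"turn":6.4},{"fingers":1,"xyz":[-0.008,0.05,0],"turn":6.4},{"fingers":1,"xyz":[-0.008,0.05,0],"turn":6.4},{"fingers":1,"xyz":[-0.008,0.05,0],"turn":6.4},{"fingers":1,"xyz":[-0.008,0.05,0],"turn":6.4},{"fingers":1,"xyz":[-0.004,0.03,0],"turn":0},{"fingers":1,"xyz":[0,0,0],"turn":0},{"fingers":1,"xyz":[0,0,0],"turn":0}]'; python3 - <<'E'
from bench import r
import cv2,numpy as np
print(r.observe()["ee_pos"])
for n in("top","wrist"):
    c=r.read_camera(n); cv2.imwrite(f"pics/{n}9.png",c["image"][:,:,::-1])
E
```

```text
time_s: 32.35
ee_pos: [0.4329, 0.3389, 0.2102]
tool_rot: [[0.001, -0.059, 0.998], [-0.0, 0.998, 0.059], [-1.0, -0.0, 0.001]]
wrist_force: [-1.7, -0.2, -0.1]
opening: 0.0851
[0.43294714 0.33889747 0.2101576 ]
```

View pics/wrist9.png

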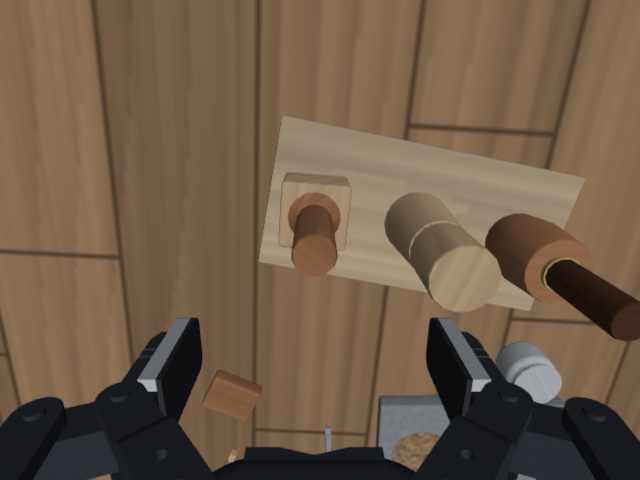

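View pics/top9.png

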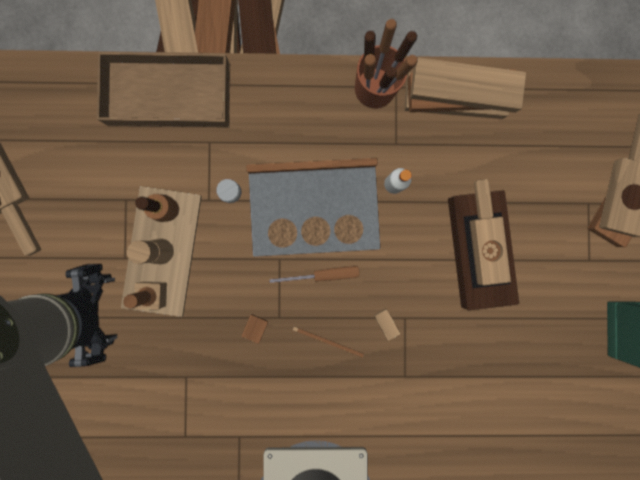

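```bash
python3 - <<'E'
from bench import r
from h import *
c=r.read_camera("top"); im=c["image"]; hsv=cv2.cvtColor(im,cv2.COLOR_RGB2HSV)
m=((hsv[...,1]>60)&(hsv[...,0]<25)).astype(np.uint8)
x=np.zeros_like(m); x[212:250,264:368]=m[212:250,264:368]
n,l,st,ce=cv2.connectedComponentsWithStats(x)
for i in range(1,n):
    if st[i][4]>200: print("spot",st[i].tolist(),ray(c,*ce[i],.018))
p=np.zeros_like(m); p[175:292,468:518]=((hsv[...,2]>95)[175:292,468:518])
p=cv2.morphologyEx(p.astype(np.uint8),cv2.MORPH_OPEN,np.ones((3,3)))
b=p.copy(); b[:216]=0
cs=max(cv2.findContours(b,0,2)[0],key=cv2.contourArea); re=cv2.minAreaRect(cs); print(re)
Q=[ray(c,*q,.075) for q in cv2.boxPoints(re)]; print("paddle broad",np.round(Q,4)[:,:2].tolist(),np.mean(Q,0))
cv2.imwrite("pics/b3.png",cv2.resize(im[175:325,435:535,::-1],None,fx=4,fy=4,interpolation=cv2.INTER_CUBIC))
print("cavity",ray(c,491.5,250.5,.075))
E
```

```text
spot [334, 215, 29, 29, 636] [ 0.57077459 -0.06621049  0.018     ]
spot [301, 217, 29, 29, 641] [0.56645867 0.00368814 0.018     ]
spot [268, 219, 29, 28, 643] [0.56218657 0.07372422 0.018     ]
((490.3538513183594, 249.33071899414062), (68.96331787109375, 32.37306594848633), 82.87498474121094)
paddle broad [[0.5937, -0.305], [0.6023, -0.3698], [0.4656, -0.3863], [0.4574, -0.3217]] [ 0.52974539 -0.34570085  0.075     ]
cavity [ 0.52728793 -0.34798453  0.075     ]
```

View pics/b3.png

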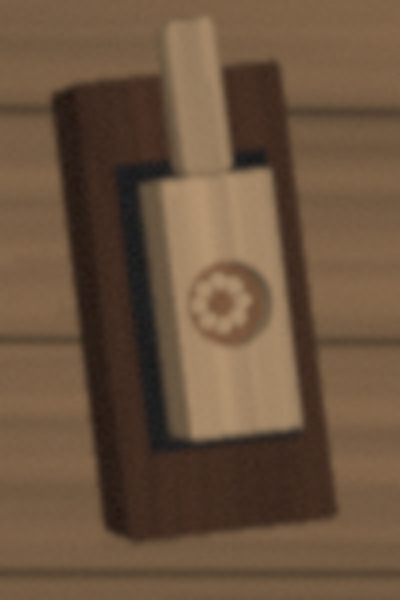

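Spots measure (571,-66), (566,4) and (562,74), as computed earlier. The paddle's top-face centre is within about 2 mm of the block centre. Picking the stamp now.

```bash
python3 -m jog '[{"fingers":1,"xyz":[0,0.002,-0.035],"turn":0},{"fingers":1,"xyz":[0,0,-0.035],"turn":0},{"fingers":1,"xyz":[0,0,-0.0265],"turn":0},{"fingers":1,"xyz":[0,0,-0.01],"turn":0},{"fingers":1,"xyz":[0,0,0],"turn":0},{"fingers":0,"xyz":[0,0,0],"turn":0},{"fingers":0,"xyz":[0,0,0],"turn":0},{"fingers":0,"xyz":[0,0,0],"turn":0},{"fingers":0,"xyz":[0,0,0],"turn":0},{"fingers":0,"xyz":[0,0,0],"turn":0},{"fingers":0,"xyz":[0,0,0],"turn":0},{"fingers":0,"xyz":[0,0,0],"turn":0}]'
```

```text
time_s: 34.0
ee_pos: [0.433, 0.3418, 0.1037]
tool_rot: [[0.001, -0.059, 0.998], [0.001, 0.998, 0.059], [-1.0, 0.001, 0.001]]
wrist_force: [-0.4, 0.5, 6.1]
opening: 0.0258
```

```bash
python3 -m jog '[{"fingers":0,"xyz":[0,0,0.015],"turn":0},{"fingers":0,"xyz":[0,0,0.03],"turn":0},{"fingers":0,"xyz":[0,0,0.03],"turn":0},{"fingers":0,"xyz":[0.005,-0.015,0],"turn":0},{"fingers":0,"xyz":[0.01,-0.03,0],"turn":0},{"fingers":0,"xyz":[0.015,-0.045,0],"turn":0},{"fingers":0,"xyz":[0.015,-0.045,0],"turn":0},{"fingers":0,"xyz":[0.015,-0.045,0],"turn":0},{"fingers":0,"xyz":[0.015,-0.045,0],"turn":0},{"fingers":0,"xyz":[0.015,-0.045,0],"turn":0},{"fingers":0,"xyz":[0.015,-0.045,0],"turn":0},{"fingers":0,"xyz":[0.015,-0.045,0],"turn":0}]'; python3 -m jog '[{"fingers":0,"xyz":[0.013,-0.035,0],"turn":0},{"fingers":0,"xyz":[0.0056,-0.015,0],"turn":0},{"fingers":0,"xyz":[0,0,0],"turn":0},{"fingers":0,"xyz":[0,0,-0.03],"turn":0},{"fingers":0,"xyz":[0,0,-0.025],"turn":0},{"fingers":0,"xyz":[0,0,-0.010],"turn":0},{"fingers":0,"xyz":[0,0,0],"turn":0},{"fingers":0,"xyz":[0,0,0],"turn":0},{"fingers":0,"xyz":[0,0,0],"turn":0}]'
```

```text
time_s: 35.5
ee_pos: [0.5513, -0.0209, 0.1759]
tool_rot: [[-0.003, -0.059, 0.998], [0.0, 0.998, 0.059], [-1.0, 0.0, -0.003]]
wrist_force: [-0.2, 0.5, -2.8]
opening: 0.026
time_s: 36.62
ee_pos: [0.5719, -0.0686, 0.1143]
tool_rot: [[0.002, -0.059, 0.998], [-0.0, 0.998, 0.059], [-1.0, -0.001, 0.002]]
wrist_force: [-0.1, 0.6, -1.5]
opening: 0.0255
```

```bash
python3 -m jog '[{"fingers":0,"xyz":[0,0,-0.003],"turn":0},{"fingers":0,"xyz":[0,0,0],"turn":0},{"fingers":0,"xyz":[0,0,0],"turn":0}]'; python3 -m jog '[{"fingers":0,"xyz":[0,0,-0.001],"turn":0},{"fingers":0,"xyz":[0,0,0],"turn":0}]'; python3 -m jog '[{"fingers":0,"xyz":[0,0,-0.0007],"turn":0},{"fingers":0,"xyz":[0,0,0],"turn":0}]'
```

```text
time_s: 37.0
ee_pos: [0.571, -0.0686, 0.1098]
tool_rot: [[-0.0, -0.059, 0.998], [0.0, 0.998, 0.059], [-1.0, 0.0, -0.0]]
wrist_force: [0.2, 0.9, -2.8]
opening: 0.0257
time_s: 37.25
ee_pos: [0.5712, -0.0686, 0.1097]
tool_rot: [[0.0, -0.059, 0.998], [-0.0, 0.998, 0.059], [-1.0, -0.0, 0.0]]
wrist_force: [-3.5, -0.1, 6.1]
opening: 0.0257
time_s: 37.5
ee_pos: [0.5713, -0.0686, 0.1097]
tool_rot: [[0.001, -0.059, 0.998], [-0.0, 0.998, 0.059], [-1.0, -0.0, 0.001]]
wrist_force: [-6.0, 0.3, 10.6]
opening: 0.0257
```

```bash
python3 -m jog '[{"fingers":1,"xyz":[0,0,0.0005],"turn":0},{"fingers":1,"xyz":[0,0,0],"turn":0},{"fingers":1,"xyz":[0,0,0],"turn":0},{"fingers":1,"xyz":[0,0,0],"turn":0},{"fingers":1,"xyz":[0,0,0.02],"turn":0},{"fingers":1,"xyz":[0,0,0.05],"turn":0},{"fingers":1,"xyz":[0,0,0.035],"turn":0},{"fingers":1,"xyz":[-0.006,0.048,0],"turn":0},{"fingers":1,"xyz":[-0.007,0.055,0],"turn":0},{"fingers":1,"xyz":[-0.007,0.055,0],"turn":0},{"fingers":1,"xyz":[-0.007,0.055,0],"turn":0},{"fingers":1,"xyz":[-0.007,0.055,0],"turn":0}]'; python3 -m jog '[{"fingers":1,"xyz":[-0.007,0.055,0],"turn":0},{"fingers":1,"xyz":[-0.006,0.045,0],"turn":0},{"fingers":1,"xyz":[-0.003,0.030,0],"turn":0},{"fingers":1,"xyz":[0,0,0],"turn":0},{"fingers":1,"xyz":[0,0,0],"turn":0}]';python3 - <<'E'
from bench import r
import cv2,numpy as np
for n in("scene","wrist"):
    c=r.read_camera(n); cv2.imwrite(f"pics/{n}10.png",c["image"][:,:,::-1])
E
```

```text
time_s: 39.0
ee_pos: [0.537, 0.2013, 0.2157]
tool_rot: [[0.002, -0.059, 0.998], [0.001, 0.998, 0.059], [-1.0, 0.0, 0.002]]
wrist_force: [1.5, 0.3, 0.1]
opening: 0.085
time_s: 39.62
ee_pos: [0.5213, 0.3291, 0.2146]
tool_rot: [[0.001, -0.059, 0.998], [-0.0, 0.998, 0.059], [-1.0, -0.0, 0.001]]
wrist_force: [-0.3, 0.1, -1.2]
opening: 0.0857
```

View pics/scene10.png

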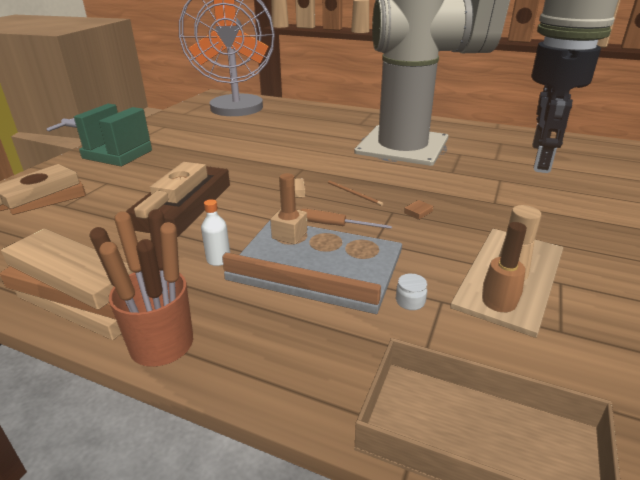

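View pics/wrist10.png

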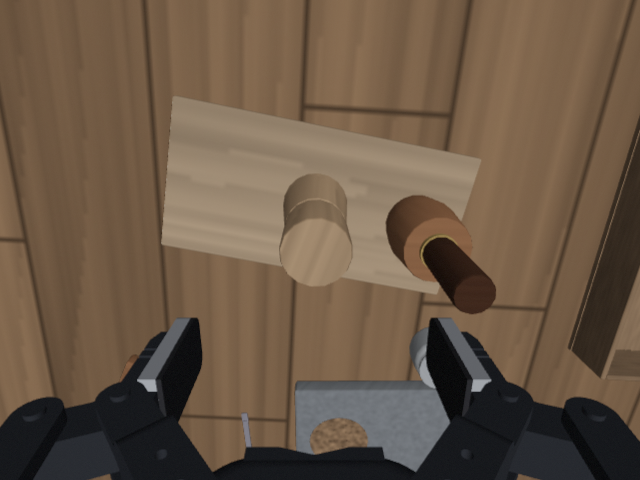

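The stamp is back on the rack, upright at (289,215), and the form top at (316,250) is centred. Picking the form.

```bash
python3 -m jog '[{"fingers":1,"xyz":[0,0,-0.035],"turn":0},{"fingers":1,"xyz":[0,0,-0.035],"turn":0},{"fingers":1,"xyz":[0,0,-0.03],"turn":0},{"fingers":1,"xyz":[0,0,-0.012],"turn":0},{"fingers":1,"xyz":[0,0,0],"turn":0},{"fingers":1,"xyz":[0,0,0],"turn":0},{"fingers":0,"xyz":[0,0,0],"turn":0},{"fingers":0,"xyz":[0,0,0],"turn":0},{"fingers":0,"xyz":[0,0,0],"turn":0},{"fingers":0,"xyz":[0,0,0],"turn":0},{"fingers":0,"xyz":[0,0,0],"turn":0},{"fingers":0,"xyz":[0,0,0],"turn":0}]'
```

```text
time_s: 41.22
ee_pos: [0.5217, 0.3298, 0.1027]
tool_rot: [[0.001, -0.059, 0.998], [0.001, 0.998, 0.059], [-1.0, 0.001, 0.002]]
wrist_force: [0.4, 0.1, 5.5]
opening: 0.0428
```

```bash
python3 -m jog '[{"fingers":0,"xyz":[0,0,0.015],"turn":0},{"fingers":0,"xyz":[0,0,0.03],"turn":0},{"fingers":0,"xyz":[0,0,0.03],"turn":0},{"fingers":0,"xyz":[0.002,-0.015,0],"turn":0},{"fingers":0,"xyz":[0.004,-0.03,0],"turn":0},{"fingers":0,"xyz":[0.0065,-0.045,0],"turn":0},{"fingers":0,"xyz":[0.0065,-0.045,0],"turn":0},{"fingers":0,"xyz":[0.0065,-0.045,0],"turn":0},{"fingers":0,"xyz":[0.0065,-0.045,0],"turn":0},{"fingers":0,"xyz":[0.0065,-0.045,0],"turn":0},{"fingers":0,"xyz":[0.0045,-0.034,0],"turn":0},{"fingers":0,"xyz":[0.002,-0.0203,0],"turn":0}]'; python3 -m jog '[{"fingers":0,"xyz":[0,0,0],"turn":0},{"fingers":0,"xyz":[0,0,0],"turn":0},{"fingers":0,"xyz":[0,0,-0.03],"turn":0},{"fingers":0,"xyz":[0,0,-0.025],"turn":0},{"fingers":0,"xyz":[0,0,-0.010],"turn":0},{"fingers":0,"xyz":[0,0,-0.002],"turn":0},{"fingers":0,"xyz":[0,0,0],"turn":0},{"fingers":0,"xyz":[0,0,0],"turn":0},{"fingers":0,"xyz":[0,0,0],"turn":0}]'
```

```text
time_s: 42.72
ee_pos: [0.5648, 0.0029, 0.1749]
tool_rot: [[-0.003, -0.057, 0.998], [-0.0, 0.998, 0.057], [-1.0, 0.0, -0.003]]
wrist_force: [-0.3, 1.0, -2.0]
opening: 0.0429
time_s: 43.85
ee_pos: [0.5666, 0.0051, 0.1105]
tool_rot: [[0.001, -0.059, 0.998], [-0.0, 0.998, 0.059], [-1.0, -0.0, 0.001]]
wrist_force: [0.1, -1.0, -3.6]
opening: 0.0429
```

```bash
python3 -m jog '[{"fingers":0,"xyz":[0,0.0003,-0.0015],"turn":0},{"fingers":0,"xyz":[0,0,0],"turn":0},{"fingers":0,"xyz":[0,0,0],"turn":0}]'; python3 -m jog '[{"fingers":0,"xyz":[0,0,-0.0007],"turn":0},{"fingers":0,"xyz":[0,0,0],"turn":0}]'; python3 -m jog '[{"fingers":0,"xyz":[0,0,-0.0005],"turn":0},{"fingers":0,"xyz":[0,0,0],"turn":0}]'
```

```text
time_s: 44.22
ee_pos: [0.5664, 0.0054, 0.1087]
tool_rot: [[0.001, -0.059, 0.998], [-0.0, 0.998, 0.059], [-1.0, -0.0, 0.001]]
wrist_force: [0.1, -0.9, 1.2]
opening: 0.0428
time_s: 44.48
ee_pos: [0.5666, 0.0054, 0.1087]
tool_rot: [[0.001, -0.059, 0.998], [-0.0, 0.998, 0.059], [-1.0, -0.0, 0.001]]
wrist_force: [-1.8, 0.7, 7.2]
opening: 0.0425
time_s: 44.72
ee_pos: [0.5666, 0.0054, 0.1086]
tool_rot: [[0.001, -0.059, 0.998], [-0.0, 0.998, 0.059], [-1.0, -0.0, 0.001]]
wrist_force: [-2.6, 0.3, 9.8]
opening: 0.0426
```

```bash
python3 -m jog '[{"fingers":1,"xyz":[0,0,0.0005],"turn":0},{"fingers":1,"xyz":[0,0,0],"turn":0},{"fingers":1,"xyz":[0,0,0],"turn":0},{"fingers":1,"xyz":[0,0,0],"turn":0},{"fingers":1,"xyz":[0,0,0.02],"turn":0},{"fingers":1,"xyz":[0,0,0.05],"turn":0},{"fingers":1,"xyz":[0,0,0.04],"turn":0},{"fingers":1,"xyz":[0.0064,0.0402,0],"turn":0},{"fingers":1,"xyz":[0.008,0.055,0],"turn":0},{"fingers":1,"xyz":[0.008,0.055,0],"turn":0},{"fingers":1,"xyz":[0.008,0.055,0],"turn":0},{"fingers":1,"xyz":[0.007,0.055,0],"turn":0}]'; python3 -m jog '[{"fingers":1,"xyz":[0.005,0.035,0],"turn":0},{"fingers":1,"xyz":[0.002,0.017,0],"turn":0},{"fingers":1,"xyz":[0,0,0],"turn":0},{"fingers":1,"xyz":[0,0,0],"turn":0}]';python3 - <<'E'
from bench import r
import cv2,numpy as np
for n in("wrist",):
    c=r.read_camera(n); cv2.imwrite(f"pics/{n}11.png",c["image"][:,:,::-1])
E
```

```text
time_s: 46.22
ee_pos: [0.6039, 0.2676, 0.2195]
tool_rot: [[0.002, -0.059, 0.998], [0.001, 0.998, 0.059], [-1.0, 0.0, 0.002]]
wrist_force: [0.7, 0.0, 0.4]
opening: 0.0852
time_s: 46.72
ee_pos: [0.6107, 0.3162, 0.2178]
tool_rot: [[0.0, -0.058, 0.998], [-0.0, 0.998, 0.058], [-1.0, -0.0, 0.0]]
wrist_force: [-0.1, -0.6, -0.7]
opening: 0.0855
```

View pics/wrist11.png

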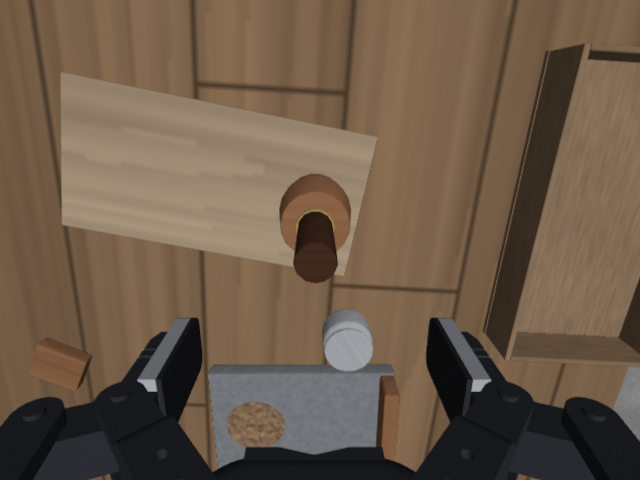

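The mallet handle top at (316,262) is centred. Down from 0.218 to about 0.115.

```bash
python3 -m jog '[{"fingers":1,"xyz":[0,0.0005,-0.035],"turn":0},{"fingers":1,"xyz":[0,0,-0.035],"turn":0},{"fingers":1,"xyz":[0,0,-0.025],"turn":0},{"fingers":1,"xyz":[0,0,-0.0085],"turn":0},{"fingers":1,"xyz":[0,0,0],"turn":0},{"fingers":1,"xyz":[0,0,0],"turn":0},{"fingers":0,"xyz":[0,0,0],"turn":0},{"fingers":0,"xyz":[0,0,0],"turn":0},{"fingers":0,"xyz":[0,0,0],"turn":0},{"fingers":0,"xyz":[0,0,0],"turn":0},{"fingers":0,"xyz":[0,0,0],"turn":0},{"fingers":0,"xyz":[0,0,0],"turn":0}]';python3 -m jog '[{"fingers":0,"xyz":[0,0,0],"turn":0}]'
```

```text
time_s: 48.28
ee_pos: [0.6107, 0.3183, 0.1143]
tool_rot: [[0.001, -0.059, 0.998], [0.0, 0.998, 0.059], [-1.0, 0.0, 0.001]]
wrist_force: [1.1, 0.6, 2.6]
opening: 0.0235
time_s: 48.4
ee_pos: [0.6107, 0.3183, 0.1143]
tool_rot: [[0.001, -0.059, 0.998], [0.0, 0.998, 0.059], [-1.0, 0.0, 0.001]]
wrist_force: [2.2, 0.1, 1.5]
opening: 0.024
```

```bash
python3 -m jog '[{"fingers":0,"xyz":[0,0,0.015],"turn":0},{"fingers":0,"xyz":[0,0,0.03],"turn":0},{"fingers":0,"xyz":[0,0,0.03],"turn":0},{"fingers":0,"xyz":[-0.003,-0.015,0],"turn":0},{"fingers":0,"xyz":[-0.007,-0.03,0],"turn":0},{"fingers":0,"xyz":[-0.008,-0.04,0],"turn":0},{"fingers":0,"xyz":[-0.008,-0.04,0],"turn":0},{"fingers":0,"xyz":[-0.008,-0.04,0],"turn":0},{"fingers":0,"xyz":[-0.008,-0.04,0],"turn":0},{"fingers":0,"xyz":[-0.0056,-0.0226,0],"turn":0},{"fingers":0,"xyz":[-0.003,-0.015,0],"turn":0},{"fingers":0,"xyz":[0,0,0],"turn":0}]'; python3 -m jog '[{"fingers":0,"xyz":[0,0,0],"turn":0},{"fingers":0,"xyz":[0,0,-0.03],"turn":0},{"fingers":0,"xyz":[0,0,-0.025],"turn":0},{"fingers":0,"xyz":[0,0,-0.010],"turn":0},{"fingers":0,"xyz":[0,0,-0.002],"turn":0},{"fingers":0,"xyz":[0,0,0],"turn":0},{"fingers":0,"xyz":[0,0,0],"turn":0},{"fingers":0,"xyz":[0,0,0],"turn":0}]'
```

```text
time_s: 49.9
ee_pos: [0.5591, 0.0746, 0.1881]
tool_rot: [[-0.001, -0.057, 0.998], [-0.0, 0.998, 0.057], [-1.0, -0.0, -0.001]]
wrist_force: [0.3, -0.2, -2.9]
opening: 0.0236
time_s: 50.9
ee_pos: [0.5604, 0.0756, 0.1228]
tool_rot: [[0.001, -0.059, 0.998], [0.0, 0.998, 0.059], [-1.0, 0.0, 0.001]]
wrist_force: [0.3, -0.3, -2.9]
opening: 0.0237
```

```bash
python3 -m jog '[{"fingers":0,"xyz":[0,0,-0.002],"turn":0},{"fingers":0,"xyz":[0,0,0],"turn":0},{"fingers":0,"xyz":[0,0,0],"turn":0}]'; python3 -m jog '[{"fingers":0,"xyz":[0,0,-0.0007],"turn":0},{"fingers":0,"xyz":[0,0,0],"turn":0}]'; python3 -m jog '[{"fingers":0,"xyz":[0,0,-0.0006],"turn":0},{"fingers":0,"xyz":[0,0,0],"turn":0}]'
```

```text
time_s: 51.28
ee_pos: [0.5602, 0.0756, 0.1203]
tool_rot: [[0.001, -0.059, 0.998], [0.0, 0.998, 0.059], [-1.0, 0.0, 0.001]]
wrist_force: [0.5, 0.1, -1.1]
opening: 0.0238
time_s: 51.52
ee_pos: [0.5603, 0.0756, 0.1202]
tool_rot: [[0.001, -0.059, 0.998], [0.0, 0.998, 0.059], [-1.0, -0.0, 0.001]]
wrist_force: [-0.1, 0.0, 5.2]
opening: 0.024
time_s: 51.78
ee_pos: [0.5605, 0.0756, 0.1202]
tool_rot: [[0.002, -0.059, 0.998], [0.0, 0.998, 0.059], [-1.0, -0.0, 0.002]]
wrist_force: [-2.6, -0.9, 9.6]
opening: 0.0234
```

Contact made. I'll release, rise and back away so all cameras see the scene.

```bash
python3 -m jog '[{"fingers":1,"xyz":[0,0,0.0005],"turn":0},{"fingers":1,"xyz":[0,0,0],"turn":0},{"fingers":1,"xyz":[0,0,0],"turn":0},{"fingers":1,"xyz":[0,0,0],"turn":0},{"fingers":1,"xyz":[0,0,0.02],"turn":0},{"fingers":1,"xyz":[0,0,0.05],"turn":0},{"fingers":1,"xyz":[0,0,0.04],"turn":0},{"fingers":1,"xyz":[-0.01,0.05,0],"turn":0},{"fingers":1,"xyz":[-0.02,0.055,0],"turn":0},{"fingers":1,"xyz":[-0.02,0.055,0],"turn":0},{"fingers":1,"xyz":[-0.03,0.055,0],"turn":0},{"fingers":1,"xyz":[-0.03,0.055,0],"turn":0}]'; python3 -m jog '[{"fingers":1,"xyz":[-0.03,0.05,0],"turn":0},{"fingers":1,"xyz":[-0.03,0.05,0],"turn":0},{"fingers":1,"xyz":[-0.03,0.05,0],"turn":0},{"fingers":1,"xyz":[-0.03,0.03,0],"turn":0},{"fingers":1,"xyz":[-0.03,0.03,0],"turn":0},{"fingers":1,"xyz":[0,0,0],"turn":0}]';python3 - <<'E'
from bench import r
from h import *
for n in("scene","top"):
    c=r.read_camera(n); cv2.imwrite(f"pics/{n}12.png",c["image"][:,:,::-1])
    if n=="top": cv2.imwrite("pics/t12.png",cv2.resize(c["image"][150:290,215:415,::-1],None,fx=4,fy=4,interpolation=cv2.INTER_CUBIC))
E
```

```text
time_s: 53.28
ee_pos: [0.4493, 0.3471, 0.2312]
tool_rot: [[0.002, -0.059, 0.998], [0.001, 0.998, 0.059], [-1.0, 0.001, 0.002]]
wrist_force: [0.6, -0.1, 0.2]
opening: 0.0852
time_s: 54.02
ee_pos: [0.2976, 0.5575, 0.2308]
tool_rot: [[0.0, -0.063, 0.998], [0.002, 0.998, 0.063], [-1.0, 0.002, 0.0]]
wrist_force: [0.3, -0.5, -0.3]
opening: 0.0857
```

View pics/scene12.png

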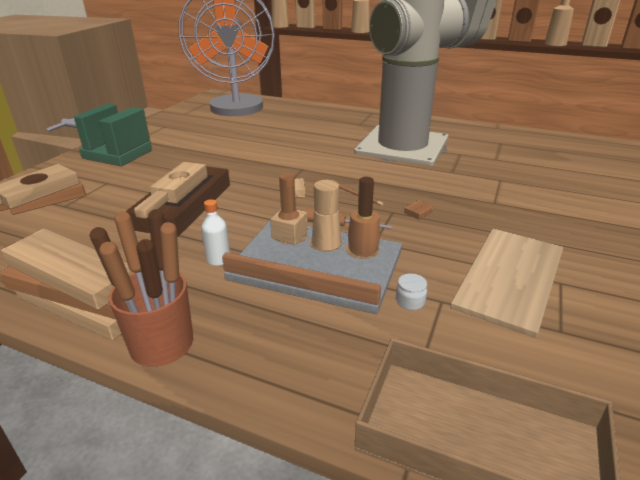

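View pics/t12.png

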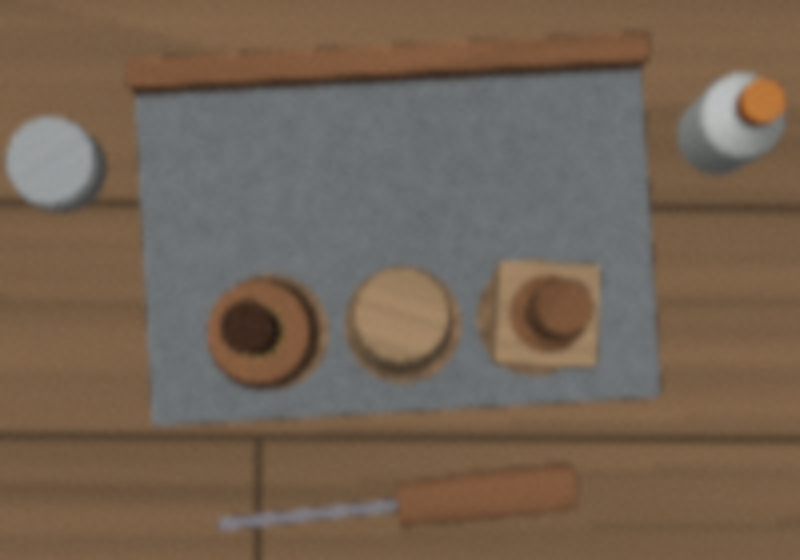

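The tools appear at the same pixels as at the start: mallet (249,327), form (401,315), stamp (563,307 versus 564,305). The gouge, glue and tin are unchanged.

```bash
python3 - <<'E'
from bench import r
from h import *
a=cv2.imread("pics/top0.png");b=cv2.imread("pics/top12.png")
d=cv2.absdiff(a,b).max(2)
for n,(y0,y1,x0,x1) in dict(glue=(165,195,382,415),tin=(175,205,213,243),gouge=(262,287,268,362)).items(): print(n,d[y0:y1,x0:x1].max(),d[y0:y1,x0:x1].mean())
print(r.observe()["wrist_force"]); print(r.hand_in())
E
```

```text
glue 7 3.165656565656566
tin 7 3.101111111111111
gouge 7 2.7791489361702126
[ 0.35451954 -1.49729971 -0.49721778]
the job is handed in; nothing more can be done
None
```

I did the job in the order asked and handed it in at about 54 s, within the 141 s limit. I stood the mallet, form and stamp on the side board. Then I laid the paddle mould lengthwise on the carving block, cavity up. Then I put the stamp, form and mallet back where each had started.

**Last checks:**
- **Tools:** all three stand upright on the rack. The mallet and form show no visible shift in the top view. The stamp shows about 1 mm.
- **Paddle:** the broad part's centre was within about 2 mm of the block centre, and its yaw within about 0.5°. I measured this right after laying it and it looked the same at the end. Two automatic top-view readings gave 2–4 mm off sideways, but one included the mould's side face and the other was a rough pick at the cavity.
- **Overhang:** the handle points away from the robot and should overhang the block's end by about 25 mm, since the mould is longer than that half of the block.
- **Gouge, glue and tin:** the start and end top pictures differ only by image noise there.
- **Forces:** wrist readings after the moves peaked near 11 N. No check failed.

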